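Clamp a hydraulic valve block with the eccentric cam

ROBOT

A 6-joint arm with a two-finger parallel gripper is mounted at the origin on the work surface. World frame = base frame: x ahead of the robot, y to its left, z up, the work surface at z = 0. Lengths are in m, angles in degrees, forces in N, time in s.
With the tool pointing down it reaches from about 0.375 to 0.75 m from the base axis. Payload 9 kg.
Tool frame: the origin (TCP) lies on the centre line of the jaws, within the pads' length; the fingertips stand 19 mm ahead of it and the grasp point (between the pads) is the TCP (r.finger_overhang is the z of the fingertips in the tool frame, in m); z points along the fingers, y is the direction in which the jaws open and shut (so a half turn about z gives the same grasp; the last joint's range is limited). The gripper opens to 85 mm and grips with 20 to 120 N. Pads are 22 mm wide; open, the fingers measure 114 mm over their backs; the gripper's body (76 mm by 85 mm) begins 54 mm behind the grasp point. The pads swing forward as they close: fully open they stand 13 mm farther back than shut.
Start: joints at [-82.546, 5.964, 5.575, 89.605, 0, 77.527], TCP at [0.205, -0.564, 0.221] pointing down, gripper open.
Joint ranges: [-171.21, 171.21], [-48.23, 106.86], [-62.78, 66.21], [-105.2, 120.99], [-86.42, 89.51], [-180, 180]. Speed limits (degrees/s): [127.2, 127.2, 147.25, 180, 180, 180].

INTERFACE

Orientations are given as [roll, pitch, yaw] about the fixed x, y, z axes, in that order (R = Rz(yaw) Ry(pitch) Rx(roll)).
In Python, from bench import r gives the robot as it stands.
- The arm moves only by the shell command python3 -m pendant 'ROWS' [FORCE]. ROWS is JSON, a list of rows, each an object with "claw": the closure, from -1 (fully open) to 1 (shut), so that 0 is half open; "travel": the shift along the tool's x, y, z in mm, a list of three; "rot": the turn, a rotation vector about the tool's x, y, z in degrees, a list of three. A call has 1 to 20 rows; each row is the pose to reach, as a shift and turn from the pose measured when the call began, along the tool's axes at that moment; what a row does not reach only later rows make up. A row lasts 1/12 s, in which the tool goes at most 41.7 mm and 7.16 degrees, less where a joint would pass 70% of its speed; a pose out of reach is approached as far as the arm can. A call with a gripper value outside its range is refused whole. The fingers move at their own pace and stop on an object; FORCE is the grip in N (left out, the last holds). Time passes only in rows, so rows that repeat a pose let the fingers close. It gives the time, the measured TCP pose, the force and the opening at its end, in the units of the state.
- r.observe(): the state, without advancing time (a new reading comes with each control period).
- r.get_image(name): name is "scene" or "top" or "wrist"; returns a dict with "frame" (480x640x3 uint8, blue, green, red), "fovy" (degrees; the focal length in pixels is half the picture's height over the tangent of half this angle, whatever the lens; pixels are square), "cx", "cy" (the principal point, pixels), "rvec" (rotation vector, rad) and "tvec" (3), from world to camera coordinates, as OpenCV has them; the wrist camera has in their place "mount" (4x4, takes a point from camera to tool coordinates, whose origin is the TCP and whose axes are the flange's). Camera axes: x right, y down, z forward; pixel columns grow to the right and rows downward; lengths in m; the calibration is good to about 2 mm. A picture is of the moment at which its call begins: read the wrist's pose just before it. There is no depth.
- r.close_job(): hands the job in, once; it reports no verdict.
Trained networks look in a picture, given as the dict that the camera call returned (one of the last four; its "shot" number tells which), for a name from the list of things; names that differ only in an ending like _2 or _b are one class to them, and where a whole thing is asked for, a point or a joint stands for the part that bears it (a point fixed in the world has none). Each returns a list of dicts, best first, with "confidence" (0 to 1); they miss things now and then, are a little off and sometimes report something else, mostly with a low value. They report only what shows in the picture. A call takes as long as a camera call. They do not tell look-alikes from the thing itself.
- r.boxes_of(picture, name): "centre" ([row, column] in pixels, amid what is visible of it).
- r.masks_of(picture, name): "pixels" (480x640 bool, what is visible of it) and "centre" ([row, column] in pixels, amid what is visible of it).
- r.place_of(picture, name): "centre" ([row, column] in pixels: a listed point, or the origin of a listed thing).
The state is a dict: "time": time; "qpos": joint angles; "qd": joint speeds; "tau": joint torques, N m; "tcp_pos": TCP position; "tool_rot": TCP orientation; "contact_force": force on the tool from outside, world axes, zero at the start; "ft_torque": the same for the moment, N m; "grip_width": finger opening in m.
Only numpy, scipy, OpenCV 4.12 (cv2) and the standard library are available. Lean on these libraries where they do the work, as an engineer would, in place of code of your own. Each camera call takes 0.05 s, during which the arm holds its last target.

TASK

Push the valve block along the bed of the cam fixture until its front end is fully home against the end stop. Then swing the cam's handle clockwise (seen from above) until the eccentric lobe presses the block snugly against the fence, and let go: the block must stay held by the cam, but turn with feeling and do not force the cam once it bites. Keep the block flat on the bed and leave the grease jar, the spanner and the bushing alone.

Things in the scene. Friction and masses are not known exactly. Their poses are not given: they have to be found in the camera images.
- fixture: Cam fixture bolted to the bench: bright steel bed plate, 12 mm thick. Origin on the bench under the bed, which spans x -130..+110, y -105..+85 mm in this frame. x points along the bed to the end stop, y to the fence, z up. Fence: dark bar along x (-67..+83 mm), 22 mm thick, top 42 mm above the bench, adjustable: its face is at y = 22..30 mm, not measured, unmoved by clamping.
- stop_face (a point): Middle of the end stop's face that the block comes to bear on: a dark steel bar across the bed, 86 mm wide (y), 20 mm thick, top 42 mm above the bench; its face is at x = +85 mm in the fixture's frame. Axes as the fixture's.
- block_center (a point): Centre of the valve block: a loose aluminium block with dark ports on top, 80 mm long (its x), 40 mm wide (y), 34 mm high, 0.2 to 0.4 kg, lying on the bed, its length roughly along the fixture's x, short of the end stop. Its centre is 29 mm above the bench. Axes are the block's.
- home (a point): Where the block's centre belongs along the fixture's x: 40 mm before the end stop's face, 29 mm above the bench. Only its x counts: the clamped block's y (+2..+10 mm in the fixture) depends on the fence setting. Axes as the fixture's.
- cam_axis (a point): Vertical axis of the cam, 12 mm above the bench. The cam is a steel disc of 22 mm radius with its centre 12 mm off this axis, 17 to 41 mm above the bench. It turns with a light drag and stays where it is left, also when clamped. 10 to 20 N of clamping is right; it must be over 5 N when left and never pass 30 N. Axes as the fixture's.
- cam (a joint): Cam angle, rad, grows clockwise from above, 0 to 2.75. At 0 the lobe points to fixture -y and the handle 10 degrees clockwise of fixture +x; both turn with it. Shoving the loose block across, it bears somewhere between 1.65 and 2.45. Drag is 1 to 4.5 N of push at the post; beyond that the clamping force is about 1.5 to 3 times the added push and grows steeply, within some 0.05 rad.
- cam_post (a point): Centre of the cam's handle: an upright black round post, 16 mm diameter, 45 mm high (56 to 101 mm above the bench), on the end of a flat arm, 55 mm from the cam axis; nothing else of the fixture is higher than 62 mm. This point is half-way up the post, 78.5 mm above the bench, and swings with the cam.
- grease: Bystander: white grease jar with black lid, 68 mm diameter, 85 mm high, standing beside the fixture. Origin under its centre.
- spanner: Bystander: steel spanner 170 mm long, lying on the bench beside the fixture. Origin at the middle of its underside.
- bushing: Bystander: dark steel bushing, 44 mm outer diameter, 30 mm high, standing on the bench beside the fixture. Origin under its centre.
There are look-alikes about, which are no part of the job. Of the things shaped like the part that bears block_center, the aluminium one is meant.

How it is judged (in metres and radians):
On the way, in this order (a step that is already met when the one before it is completed fails the run):
1. the block is home against the end stop (within 3 mm) while the cam is still loose (x of block_center in the frame of home above -0.003 m and contact force between cam and block below 1 N), for 0.2 s.
2. the lobe of the cam bears on the block with over 5 N (contact force between cam and block above 5 N), for 0.2 s.
At the end, for the whole second after the job is handed in: The block lies flat on the bed (within 3 mm and 0.05 rad), square to the fixture within 0.04 rad, home within 3 mm of the end stop, at rest and held by the cam with more than 5 N, the robot having let go (x of block_center in the frame of home above -0.003 m and angle between the x axis of block_center and the x axis of fixture, either way round below 0.04 rad and angle between block_center's own z axis and vertical below 0.05 rad and z of block_center in the frame of home below 0.003 m and contact force between cam and block above 5 N and linear speed of block below 0.01 m/s); the robot touches nothing.
It fails at once if the cam is forced: it presses on the block with more than 30 N (contact force between cam and block above 30 N).
It fails at once if the block is tipped or lifted off the bed (angle between block_center's own z axis and vertical above 0.25 rad or z of block_center in the frame of home above 0.015 m).
It fails at once if the grease jar, spanner or bushing is moved by more than 15 mm (distance of any of grease, spanner, bushing from where it was at the start of the episode above 0.015 m).
It also fails if it takes over 72 s, if anything falls off the work surface, if the arm or the gripper's body presses on something with over 40 N, if the wrist force passes 120 N, or if a joint passes its speed limit or range.

## Working session

There is one attempt and no reset: what is moved stays moved. The work goes in short steps, Python scripts to look and compute and a shell command to move; the robot and the scene stay as the last step left them, time stands still between calls to the robot, and variables do not carry over. Pictures are saved under pics/ and viewed, and the job is handed in when it is done.

```bash
ls; mkdir -p pics; python3 - <<'E'
from bench import r
import cv2
print(r.observe())
for n in("scene","top","wrist"):
    p=r.get_image(n); cv2.imwrite(f"pics/{n}0.png",p["frame"])
    print(n,{k:v for k,v in p.items() if k!="frame"})
E
```

```text
pics
{'time': 0.0, 'qpos': array([-8.25454438e+01,  5.99815816e+00,  5.52591575e+00,  8.96052143e+01,
        1.76067191e-04,  7.75256938e+01]), 'qd': array([ 0.03814308, -0.00482227, -0.03021122,  0.01204751, -0.01448056,
        0.03734459]), 'tau': array([ 2.59615415e-03, -5.56929302e+01,  5.03651977e+01,  1.67988811e-02,
        2.18592177e-04, -5.25031453e-06]), 'tcp_pos': array([ 0.20446425, -0.56370652,  0.21971606]), 'tool_rot': array([-1.79924410e+02, -1.69027026e-02,  1.99288511e+01]), 'contact_force': array([ 0.58484182,  0.75311488, -0.0318255 ]), 'ft_torque': array([ 0.02781901, -0.03037364,  0.06298136]), 'grip_width': 0.0851063467069265}
scene {'fovy': 48.35570681672642, 'cx': 311.3628958804669, 'cy': 240.07328251082382, 'rvec': array([ 1.90250715,  1.47672446, -0.67586861]), 'tvec': array([-0.18774371, -0.30443485,  1.50225879]), 'shot': 1}
top {'fovy': 49.15219112776359, 'cx': 313.2665430708559, 'cy': 242.8432021660838, 'rvec': array([ 2.16408257, -2.18834577,  0.12980144]), 'tvec': array([0.04723485, 0.54848114, 0.87013095]), 'shot': 2}
wrist {'fovy': 66.35667464531767, 'cx': 313.1444723830981, 'cy': 246.57822272681898, 'mount': array([[ 9.18189943e-04, -9.54760064e-01, -2.97375817e-01,
         7.59680011e-02],
       [ 9.99999578e-01,  8.72634727e-04,  2.85943789e-04,
         5.87909211e-04],
       [-1.35072456e-05, -2.97375955e-01,  9.54760463e-01,
        -1.53336650e-01],
       [ 0.00000000e+00,  0.00000000e+00,  0.00000000e+00,
         1.00000000e+00]]), 'shot': 3}
```

View pics/scene0.png

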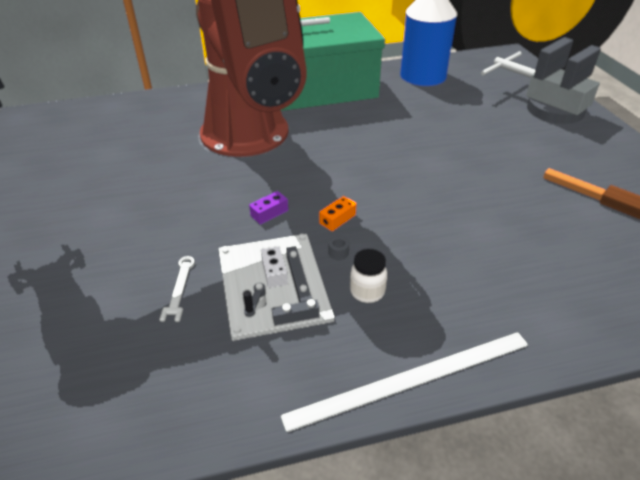

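View pics/top0.png

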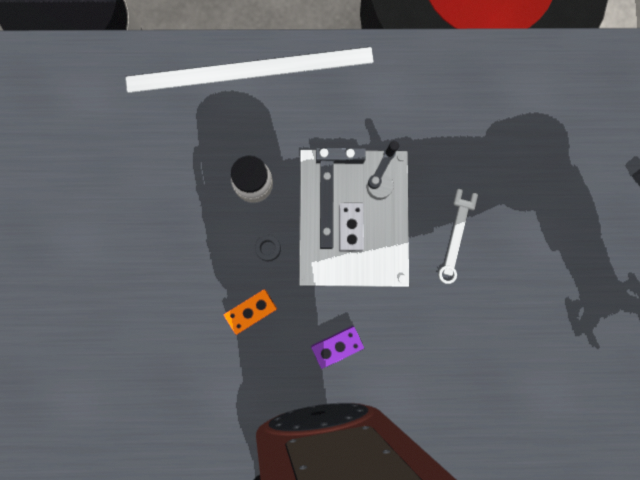

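View pics/wrist0.png

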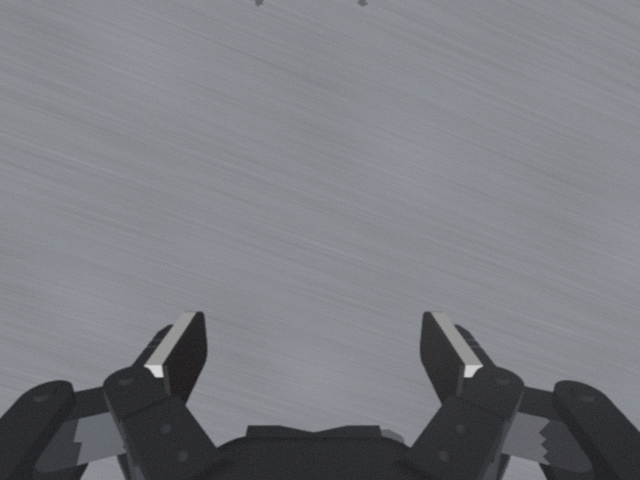

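The top view shows the fixture at columns 300–408, rows 150–287. The stop is at the top (row 155), the fence at column 327, and the block at (228,352). The cam is at (183,378) and the post top at (148,392). Next I'll localise them.

```bash
cat > h.py <<'E'
import numpy as np, cv2
from scipy.spatial.transform import Rotation as R
def K(p):
    f=240/np.tan(np.radians(p["fovy"]/2)); return np.array([[f,0,p["cx"]],[0,f,p["cy"]],[0,0,1]])
def pose(p,s=None):
    if "rvec" in p: return cv2.Rodrigues(p["rvec"])[0],np.asarray(p["tvec"])
    T=np.eye(4);T[:3,:3]=R.from_euler('xyz',s["tool_rot"],degrees=True).as_matrix();T[:3,3]=s["tcp_pos"]
    M=np.linalg.inv(T@p["mount"]);return M[:3,:3],M[:3,3]
def ray(p,rc,z,s=None):
    A,t=pose(p,s);d=A.T@np.linalg.inv(K(p))@np.array([rc[1],rc[0],1]);c=-A.T@t
    return c+d*(z-c[2])/d[2]
def proj(p,X,s=None):
    A,t=pose(p,s);q=(np.atleast_2d(X)@A.T+t)@K(p).T;return q[:,:2]/q[:,2:]
E
python3 - <<'E'
from bench import r
from h import *
z=dict(fixture=0,stop_face=.027,block_center=.029,home=.029,cam_axis=.012,cam_post=.0785,grease=0,spanner=0,bushing=0)
for n in("top","scene"):
    p=r.get_image(n)
    for k in z:
        for d in r.place_of(p,k)[:3]: print(n,k,np.round(d["centre"],1),round(d["confidence"],2),np.round(ray(p,d["centre"],z[k]),4))
    if n=="top": f=p["frame"][120:310,280:480]; cv2.imwrite("pics/topc.png",cv2.resize(f,None,fx=3,fy=3,interpolation=cv2.INTER_CUBIC))
    # corners for bed edges
E
```

```text
top fixture [215.1 350.9] 0.6 [ 0.6007 -0.0268  0.    ]
top stop_face [160.4 339.2] 0.81 [ 0.693  -0.0058  0.027 ]
top block_center [312.1 249.3] 0.75 [0.4328 0.1502 0.029 ]
top block_center [344.7 339.4] 0.73 [ 0.3767 -0.0006  0.029 ]
top block_center [226.5 349.6] 0.6 [ 0.5764 -0.0216  0.029 ]
top home [180.2 344.8] 0.56 [ 0.6574 -0.0148  0.029 ]
top cam_axis [189.2 369.3] 0.59 [ 0.6447 -0.0591  0.012 ]
top cam_post [153.7 395.1] 0.86 [ 0.69   -0.0946  0.0785]
top grease [183.8 255.4] 0.94 [0.6587 0.1425 0.    ]
top spanner [233.9 456.7] 0.88 [ 0.5652 -0.2142  0.    ]
top spanner [184.1 256.8] 0.62 [0.6581 0.14   0.    ]
top bushing [251.5 273.3] 0.96 [0.5373 0.1112 0.    ]
scene fixture [290.5 287.4] 0.51 [ 0.6208 -0.0089  0.    ]
scene stop_face [307.2 295.4] 0.71 [ 0.6898 -0.0072  0.027 ]
scene stop_face [303.6 262.1] 0.47 [ 0.6655 -0.0651  0.027 ]
scene stop_face [264.4 272.6] 0.17 [ 0.5688 -0.0268  0.027 ]
scene block_center [206.4 269.8] 0.88 [0.3867 0.0018 0.029 ]
scene block_center [266.7 274.4] 0.78 [ 0.5781 -0.0248  0.029 ]
scene block_center [216.  335.6] 0.69 [0.4579 0.1354 0.029 ]
scene home [291.6 288.7] 0.57 [ 0.6506 -0.0113  0.029 ]
scene cam_axis [303.6 260. ] 0.7 [ 0.6512 -0.0679  0.012 ]
scene cam_axis [252. 337.] 0.24 [0.5522 0.1119 0.012 ]
scene cam_post [301.5 248.1] 0.92 [ 0.7    -0.0917  0.0785]
scene cam_post [303.1 262.6] 0.69 [ 0.71   -0.0679  0.0785]
scene cam_post [292.4 289. ] 0.43 [ 0.6974 -0.0185  0.0785]
scene grease [290.2 368.4] 0.58 [0.6608 0.1451 0.    ]
scene grease [308.8 297.9] 0.52 [6.72e-01 6.00e-04 0.00e+00]
scene grease [302.5 249.2] 0.52 [ 0.6325 -0.0867  0.    ]
scene spanner [287.1 180.8] 0.68 [ 0.5575 -0.2124  0.    ]
scene bushing [253.7 336.7] 0.85 [0.5449 0.1135 0.    ]
scene bushing [300.2 248.1] 0.6 [ 0.6261 -0.0879  0.    ]
```

View pics/topc.png

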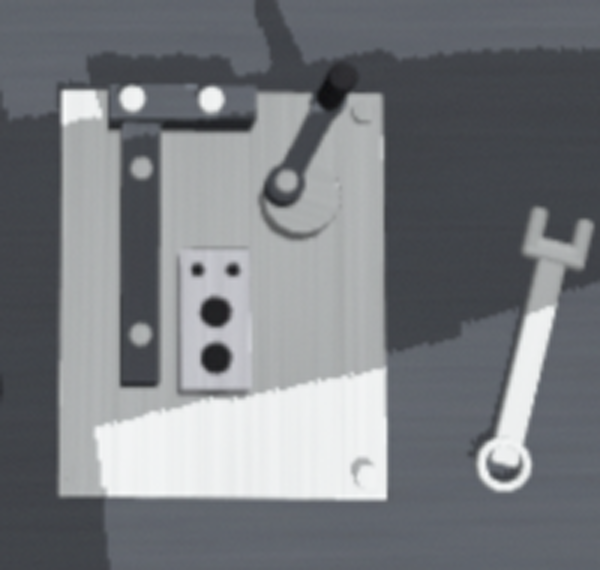

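```bash
python3 - <<'E'
from bench import r
from h import *
from scipy.optimize import least_squares
p=r.get_image("top")
px=np.array([[300.7,150],[407.7,151.7],[300,285.3],[408.7,286.3]])
F=np.array([[110,85],[110,-105],[-130,85],[-130,-105]])/1000
W=np.array([ray(p,q[::-1],.012)[:2] for q in px]);print(W)
def T(v,F): c,s=np.cos(v[2]),np.sin(v[2]);return F@np.array([[c,s],[-s,c]])+v[:2]
o=least_squares(lambda v:(T(v,F)-W).ravel(),[.6,-.03,0]);print(o.x,np.degrees(o.x[2]),o.fun*1000)
v=o.x
c,s=np.cos(v[2]),np.sin(v[2]);inv=lambda w:(np.asarray(w)[:2]-v[:2])@np.array([[c,-s],[s,c]])
# block top corners z=.046 from crop
for n,q,z in [("bTL",(180,247),.046),("bTR",(250,247),.046),("bBL",(180,391),.046),("bBR",(249,391),.046),("posttop",(343,76),.101),("hub",(287,181),.062),("stopL",(110,85),.042),("stopR",(255,90),.042),("stopfaceL",(110,124),.042),("stopfaceR",(254,124),.042),("fenceR",(158,380),.042),("fenceRt",(160,130),.042),("fenceL",(121,380),.042)]:
    w=ray(p,(q[1]/3+120-.33,q[0]/3+280-.33),z);print(n,np.round(w,4),"fix",np.round(inv(w)*1000,1))
np.save("fx.npy",v)
f=p["frame"].copy()
for X in [(.085,-.043,.042),(.085,.043,.042),(-.067,.026,.042),(.083,.026,.042),(0,0,.012)]:
    q=proj(p,np.r_[T(v,np.array(X[:2])),X[2]])[0]; cv2.circle(f,tuple(np.int32(np.round(q))),1,(0,0,255),-1)
cv2.imwrite("pics/topd.png",cv2.resize(f[120:310,280:480],None,fx=3,fy=3,interpolation=cv2.INTER_CUBIC))
E
```

```text
[[ 0.71635548  0.06115523]
 [ 0.71183754 -0.12907542]
 [ 0.4771611   0.0646356 ]
 [ 0.47324975 -0.1235322 ]]
[ 0.60485082 -0.02190812 -0.02019001] -1.1568022185085816 [ 0.18894519 -0.30142321  0.87105289 -0.03205458 -0.56775618  1.06347293
 -0.4922419  -0.72999514]
bTL [ 0.6161 -0.0041  0.046 ] fix [10.9 18.1]
bTR [ 0.6157 -0.0436  0.046 ] fix [ 11.3 -21.5]
bBL [ 0.5346 -0.0027  0.046 ] fix [-70.6  17.8]
bBR [ 0.5342 -0.0413  0.046 ] fix [-70.3 -20.8]
posttop [ 0.698  -0.0892  0.101 ] fix [ 94.5 -65.4]
hub [ 0.6499 -0.0632  0.062 ] fix [ 45.8 -40.4]
stopL [0.7111 0.0341 0.042 ] fix [105.1  58.2]
stopR [ 0.7076 -0.0489  0.042 ] fix [103.2 -24.9]
stopfaceL [0.6883 0.0344 0.042 ] fix [82.3 58. ]
stopfaceR [ 0.6877 -0.0479  0.042 ] fix [ 83.3 -24.3]
fenceR [0.5413 0.0093 0.042 ] fix [-64.2  29.9]
fenceRt [0.6846 0.0059 0.042 ] fix [79.2 29.4]
fenceL [0.5415 0.0301 0.042 ] fix [-64.4  50.7]
```

View pics/topd.png

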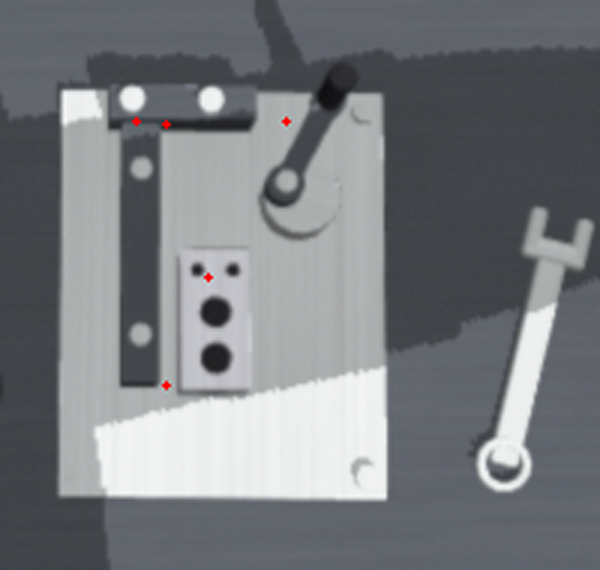

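```bash
cat >> h.py <<'E'
v=np.array([0.6049,-0.0219,-0.0202])
def f2w(x,y): c,s=np.cos(v[2]),np.sin(v[2]);return np.array([v[0]+(c*x-s*y)/1000,v[1]+(s*x+c*y)/1000])
def w2f(w): c,s=np.cos(v[2]),np.sin(v[2]);d=(np.asarray(w)[:2]-v[:2])*1000;return np.array([c*d[0]+s*d[1],-s*d[0]+c*d[1]])
def rel(s,xyz,yaw):
    A=R.from_euler('xyz',s["tool_rot"],degrees=True);B=R.from_euler('xyz',[180,0,yaw],degrees=True)
    return np.round(A.inv().apply(np.asarray(xyz)-s["tcp_pos"])*1000,1),np.round((A.inv()*B).as_rotvec(degrees=True),2)
E
python3 - <<'E'
from bench import r
from h import *
print(r.finger_overhang)
s=r.observe();w=f2w(-101,-1.5);print(w)
print(rel(s,[*w,.15],178.84),rel(s,[*w,.037],178.84))
E
```

```text
0.019
[ 0.50389031 -0.02135963]
(array([ 466.4, -408.2,   70.5]), array([-0.0000e+00,  1.0000e-02, -1.5891e+02])) (array([ 466.4, -408.2,  183.5]), array([-0.0000e+00,  1.0000e-02, -1.5891e+02]))
```

```bash
python3 -m pendant '[{"claw":0.5,"travel":[50,-40,30],"rot":[0,0,-15]},{"claw":0.76,"travel":[100,-85,60],"rot":[0,0,-30]},{"claw":0.76,"travel":[160,-140,70],"rot":[0,0,-50]},{"claw":0.76,"travel":[230,-200,70],"rot":[0,0,-70]},{"claw":0.76,"travel":[300,-260,70],"rot":[0,0,-90]},{"claw":0.76,"travel":[380,-330,70],"rot":[0,0,-120]},{"claw":0.76,"travel":[466,-408,70],"rot":[0,0,-158.9]},{"claw":0.76,"travel":[466,-408,70],"rot":[0,0,-158.9]},{"claw":0.76,"travel":[466,-408,70],"rot":[0,0,-158.9]},{"claw":0.76,"travel":[466,-408,70],"rot":[0,0,-158.9]},{"claw":0.76,"travel":[466,-408,70],"rot":[0,0,-158.9]},{"claw":0.76,"travel":[466,-408,70],"rot":[0,0,-158.9]},{"claw":0.76,"travel":[466,-408,70],"rot":[0,0,-158.9]},{"claw":0.76,"travel":[466,-408,70],"rot":[0,0,-158.9]},{"claw":0.76,"travel":[466,-408,70],"rot":[0,0,-158.9]},{"claw":0.76,"travel":[466,-408,70],"rot":[0,0,-158.9]},{"claw":0.76,"travel":[466,-408,70],"rot":[0,0,-158.9]},{"claw":0.76,"travel":[466,-408,70],"rot":[0,0,-158.9]},{"claw":0.76,"travel":[466,-408,70],"rot":[0,0,-158.9]},{"claw":0.76,"travel":[466,-408,70],"rot":[0,0,-158.9]}]' 20
python3 - <<'E'
from bench import r
from h import *
s=r.observe();w=f2w(-101,-1.5)
print(s["time"],s["qpos"],s["contact_force"],s["grip_width"],rel(s,[*w,.15],178.84))
E
```

```text
time: 2.87
tcp_pos: [0.5036, -0.0215, 0.1505]
tool_rot: [-180.0, 0.0, 163.5]
contact_force: [0.6, 0.1, -0.3]
grip_width: 0.0102
2.8667 [-1.73368246e+01 -1.10771685e+01 -1.82726562e+01  8.27990860e+01
 -5.82273738e-03 -8.86711416e-01] [ 0.5519663   0.12640712 -0.28287448] 0.010170637757362901 (array([-0.2,  0.2,  0.5]), array([-1.000e-02,  0.000e+00, -1.529e+01]))
```

```bash
python3 -m pendant '[{"claw":0.76,"travel":[0,0,0],"rot":[0,0,-7]},{"claw":0.76,"travel":[0,0,0],"rot":[0,0,-15.3]},{"claw":0.76,"travel":[0,0,25],"rot":[0,0,-15.3]},{"claw":0.76,"travel":[0,0,50],"rot":[0,0,-15.3]},{"claw":0.76,"travel":[0,0,75],"rot":[0,0,-15.3]},{"claw":0.76,"travel":[0,0,95],"rot":[0,0,-15.3]},{"claw":0.76,"travel":[0,0,107],"rot":[0,0,-15.3]},{"claw":0.76,"travel":[0,0,113],"rot":[0,0,-15.3]},{"claw":0.76,"travel":[0,0,113],"rot":[0,0,-15.3]},{"claw":0.76,"travel":[0,0,113],"rot":[0,0,-15.3]}]'
python3 - <<'E'
from bench import r
from h import *
s=r.observe()
print(s["time"],s["tcp_pos"],s["contact_force"],w2f(s["tcp_pos"]))
for n in("scene","top"):
    p=r.get_image(n)
    a=(230,350,200,350) if n=="scene" else (120,310,280,480)
    cv2.imwrite(f"pics/{n}1.png",cv2.resize(p["frame"][a[0]:a[1],a[2]:a[3]],None,fx=3,fy=3,interpolation=cv2.INTER_CUBIC))
E
```

```text
time: 3.7
tcp_pos: [0.5041, -0.0216, 0.0384]
tool_rot: [-180.0, 0.1, 178.9]
contact_force: [0.0, -0.3, 1.2]
grip_width: 0.0103
3.7 [ 0.50409029 -0.02163789  0.03837851] [ 0.04174423 -0.32862876  1.22380669] [-100.79443299   -1.77416019]
```

View pics/scene1.png

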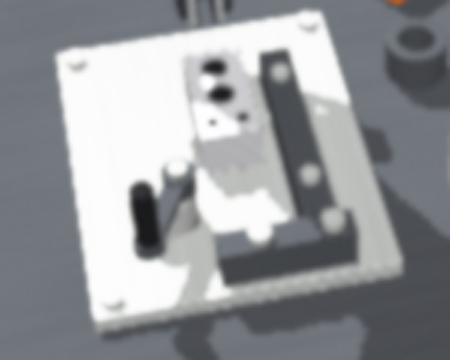

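View pics/top1.png

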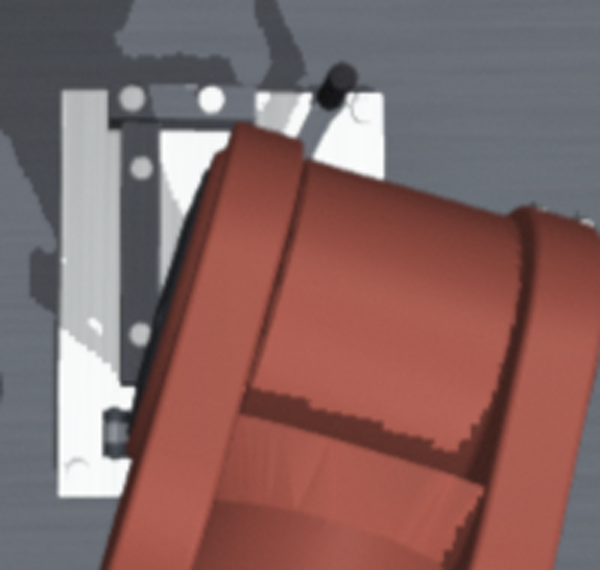

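The fingers stand behind the block and are level with it. Now I'll push it.

```bash
python3 -m pendant '[{"claw":0.76,"travel":[-8,0,0],"rot":[0,0,0]},{"claw":0.76,"travel":[-16,0,0],"rot":[0,0,0]},{"claw":0.76,"travel":[-20,0,0],"rot":[0,0,0]},{"claw":0.76,"travel":[-24,0,0],"rot":[0,0,0]},{"claw":0.76,"travel":[-28,0,0],"rot":[0,0,0]},{"claw":0.76,"travel":[-32,0,0],"rot":[0,0,0]},{"claw":0.76,"travel":[-36,0,0],"rot":[0,0,0]},{"claw":0.76,"travel":[-40,0,0],"rot":[0,0,0]},{"claw":0.76,"travel":[-44,0,0],"rot":[0,0,0]},{"claw":0.76,"travel":[-48,0,0],"rot":[0,0,0]},{"claw":0.76,"travel":[-52,0,0],"rot":[0,0,0]},{"claw":0.76,"travel":[-56,0,0],"rot":[0,0,0]},{"claw":0.76,"travel":[-60,0,0],"rot":[0,0,0]},{"claw":0.76,"travel":[-64,0,0],"rot":[0,0,0]},{"claw":0.76,"travel":[-68,0,0],"rot":[0,0,0]},{"claw":0.76,"travel":[-72,0,0],"rot":[0,0,0]},{"claw":0.76,"travel":[-76,0,0],"rot":[0,0,0]},{"claw":0.76,"travel":[-80,0,0],"rot":[0,0,0]},{"claw":0.76,"travel":[-80,0,0],"rot":[0,0,0]},{"claw":0.76,"travel":[-80,0,0],"rot":[0,0,0]}]'
python3 - <<'E'
from bench import r
from h import *
s=r.observe()
print(s["time"],s["tcp_pos"],s["contact_force"],w2f(s["tcp_pos"]))
for n in("scene",):
    p=r.get_image(n)
    a=(230,350,200,350) if n=="scene" else (120,310,280,480)
    cv2.imwrite(f"pics/{n}2.png",cv2.resize(p["frame"][a[0]:a[1],a[2]:a[3]],None,fx=4,fy=4,interpolation=cv2.INTER_CUBIC))
E
```

```text
time: 5.47
tcp_pos: [0.5847, -0.0234, 0.0391]
tool_rot: [-180.0, 0.1, 178.9]
contact_force: [0.4, -0.6, 0.1]
grip_width: 0.0102
5.4667 [ 0.5846977  -0.0234003   0.03907824] [ 0.37397466 -0.56175867  0.09542007] [-20.16787253  -1.90805488]
```

View pics/scene2.png

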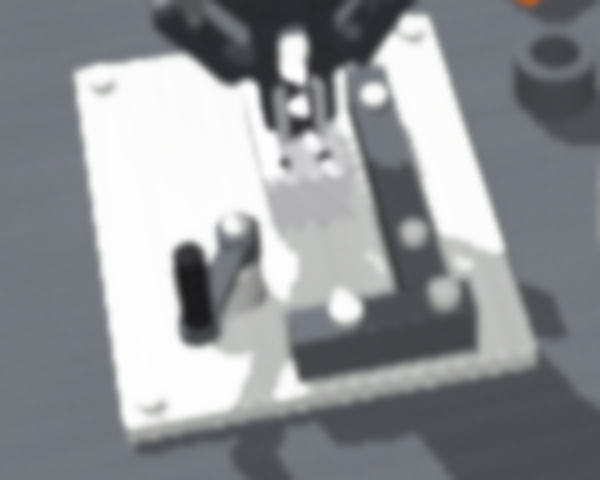

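```bash
python3 - <<'E'
from bench import r
from h import *
s=r.observe()
p=r.get_image("scene")
t=s["tcp_pos"]
print(proj(p,[t,t+[0,0,-.019],t+[0,0,.05]]))
for X in [(31,-1.5,.046),(11,-1.5,.046),(71,-1.5,.046),(-9,-1.5,.046)]: print(X,proj(p,np.r_[f2w(*X[:2]),X[2]]))
for d in r.place_of(p,"block_center")[:3]+r.place_of(p,"stop_face")[:2]: print(d["centre"],d["confidence"],w2f(ray(p,d["centre"],.029)))
cv2.imwrite("pics/scene3.png",cv2.resize(p["frame"][150:350,160:400],None,fx=3,fy=3,interpolation=cv2.INTER_CUBIC))
p=r.get_image("wrist");cv2.imwrite("pics/wrist3.png",p["frame"])
E
```

```text
[[275.41155039 265.15223247]
 [276.01159335 271.9437893 ]
 [273.76059522 246.46597743]]
(31, -1.5, 0.046) [[280.06242186 281.17527039]]
(11, -1.5, 0.046) [[278.19817128 273.78149602]]
(71, -1.5, 0.046) [[283.95692018 296.62117784]]
(-9, -1.5, 0.046) [[276.38615253 266.59487746]]
[216.9, 333.8] 0.66 [-148.06021858  149.68391683]
[264.4, 276.4] 0.59 [-32.15087965   1.53755307]
[300.9, 249.8] 0.38 [ 51.23052974 -63.38518495]
[308.7, 294.2] 0.87 [89.31128867 13.26483354]
```

View pics/scene3.png

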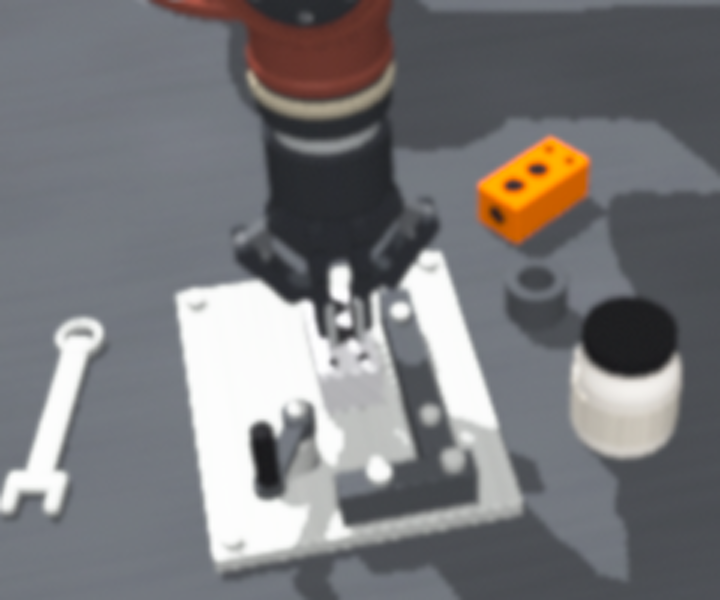

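View pics/wrist3.png

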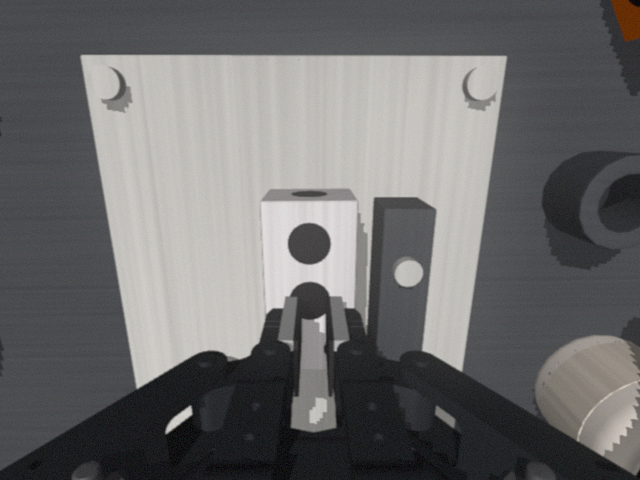

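```bash
python3 - <<'E'
from bench import r
from h import *
s=r.observe()
p=r.get_image("wrist")
M=np.linalg.inv(p["mount"])
for x in(-.011,0,.011):
  for z in(-.02,0,.019):
    q=K(p)@(M@np.array([x,.005,z,1]))[:3];print(x,z,q[:2]/q[2])
for X in [(-70.5,18,.046),(-70.5,-21.5,.046),(-70.5,18,.012),(-29.7,-1.5,.046),(-130,85,.012),(-130,-105,.012),(-67,29,.042)]: print(X,proj(p,np.r_[f2w(*X[:2]),X[2]],s))
print(s["tcp_pos"],s["qpos"],s["contact_force"])
E
```

```text
-0.011 -0.02 [326.11061276 349.62070147]
-0.011 0 [324.69281903 325.57862669]
-0.011 0.019 [323.61011789 307.21884614]
0 -0.02 [326.416519   326.04262568]
0 0 [324.93680633 304.21137106]
0 0.019 [323.81160375 287.6104562 ]
0.011 -0.02 [326.73597744 301.41999844]
0.011 0 [325.1903534  282.00691544]
0.011 0.019 [324.02020305 267.3097929 ]
(-70.5, 18, 0.046) [[363.96173829 198.43022281]]
(-70.5, -21.5, 0.046) [[265.48427849 198.30333447]]
(-70.5, 18, 0.012) [[354.87052129 186.5415731 ]]
(-29.7, -1.5, 0.046) [[315.07295639 291.79877631]]
(-130, 85, 0.012) [[511.40065284  51.42496574]]
(-130, -105, 0.012) [[81.10808962 51.03468846]]
(-67, 29, 0.042) [[388.89878382 205.2091857 ]]
[ 0.58444962 -0.02340677  0.03916359] [-1.50868436e+01  5.96281500e+00 -1.34030019e+01  7.05113095e+01
 -1.41931046e-02 -1.39379143e+01] [-0.28650419 -0.24672438  0.32860127]
```

The fingers show over the block's middle, but the block hasn't moved and there is no force. I'll lift to see where the fingertips really are.

```bash
python3 -m pendant '[{"claw":0.76,"travel":[0,0,-20],"rot":[0,0,0]},{"claw":0.76,"travel":[0,0,-40],"rot":[0,0,0]},{"claw":0.76,"travel":[0,0,-60],"rot":[0,0,0]},{"claw":0.76,"travel":[0,0,-60],"rot":[0,0,0]}]'
python3 - <<'E'
from bench import r
from h import *
s=r.observe()
p=r.get_image("wrist");cv2.imwrite("pics/wrist4.png",p["frame"])
q=r.get_image("scene");cv2.imwrite("pics/scene4.png",cv2.resize(q["frame"][150:350,160:400],None,fx=3,fy=3,interpolation=cv2.INTER_CUBIC))
t=s["tcp_pos"];print(t,[((a-[160,150])*3).round() for a in proj(q,[t,t+[0,0,-.019]])])
E
```

```text
time: 6.1
tcp_pos: [0.5865, -0.0239, 0.1037]
tool_rot: [-179.9, 0.4, 178.9]
contact_force: [0.9, -1.9, 0.6]
grip_width: 0.0104
[ 0.58649585 -0.02389021  0.10371016] [array([340., 274.]), array([342., 297.])]
```

View pics/wrist4.png

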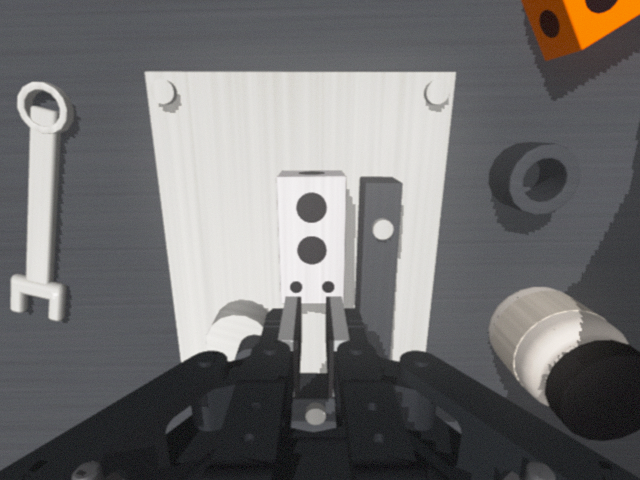

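View pics/scene4.png

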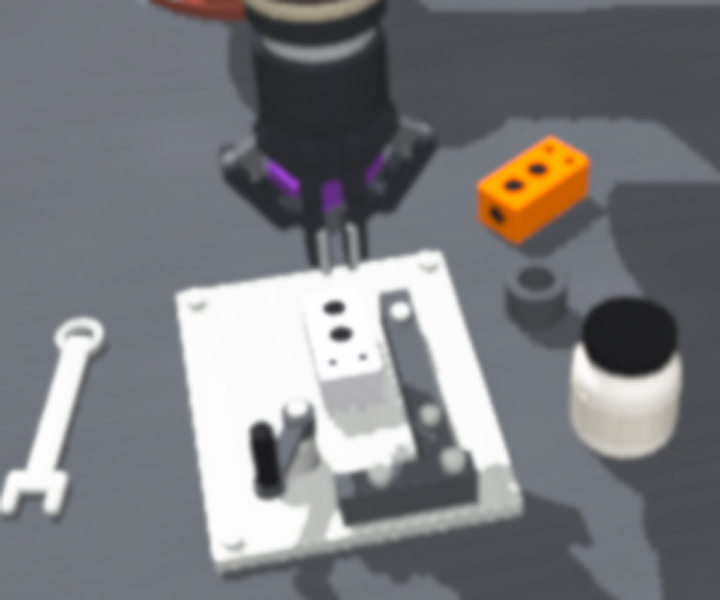

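```bash
python3 - <<'E'
import cv2
a=cv2.imread("pics/wrist4.png")[270:430,230:400];cv2.imwrite("pics/z.png",cv2.resize(a,None,fx=3.5,fy=3.5))
E
```

```text
(no output)
```

View pics/z.png

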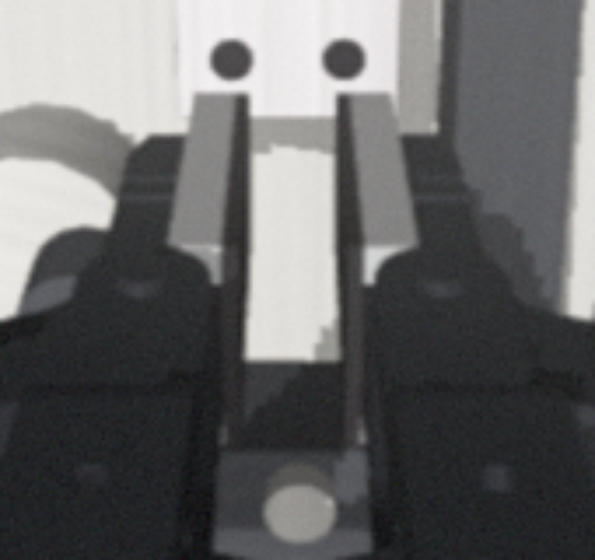

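The wrist image puts the fingertips about 17 mm behind the nominal TCP, not 19 mm ahead of it. I'll go back behind the block and check this with a light touch on the bed.

```bash
python3 -m pendant '[{"claw":0.76,"travel":[25,0,0],"rot":[0,0,0]},{"claw":0.76,"travel":[55,0,0],"rot":[0,0,0]},{"claw":0.76,"travel":[82,-1,0],"rot":[0,0,0]},{"claw":0.76,"travel":[82,-1,25],"rot":[0,0,0]},{"claw":0.76,"travel":[82,-1,50],"rot":[0,0,0]},{"claw":0.76,"travel":[82,-1,66],"rot":[0,0,0]},{"claw":0.76,"travel":[82,-1,70],"rot":[0,0,0]},{"claw":0.76,"travel":[82,-1,70],"rot":[0,0,0]},{"claw":0.76,"travel":[82,-1,70],"rot":[0,0,0]}]'
python3 - <<'E'
from bench import r
from h import *
s=r.observe();print(s["tcp_pos"],s["contact_force"],w2f(s["tcp_pos"]))
p=r.get_image("wrist");print(p["mount"]);cv2.imwrite("pics/wrist5.png",p["frame"])
q=r.get_image("scene");cv2.imwrite("pics/scene5.png",cv2.resize(q["frame"][190:350,200:360],None,fx=3.7,fy=3.7,interpolation=cv2.INTER_CUBIC))
t=s["tcp_pos"];print(t,[((a-[200,190])*3.7).round() for a in proj(q,[t,t+[0,0,-.019]])])
E
```

```text
time: 6.95
tcp_pos: [0.5032, -0.0229, 0.0299]
tool_rot: [-179.9, 0.2, 178.9]
contact_force: [-0.2, -0.1, -0.3]
grip_width: 0.0104
[ 0.50318402 -0.02292813  0.02988616] [-0.20256009 -0.13291812 -0.29518536] [-101.67446286   -3.08244319]
[[ 9.23915303e-04 -9.55646628e-01 -2.94514294e-01  7.49511473e-02]
 [ 9.99999412e-01  1.05019033e-03 -2.70601764e-04 -3.98555226e-04]
 [ 5.67895727e-04 -2.94513871e-01  9.55647036e-01 -1.53333553e-01]
 [ 0.00000000e+00  0.00000000e+00  0.00000000e+00  1.00000000e+00]]
[ 0.50318402 -0.02292813  0.02988616] [array([253., 191.]), array([256., 216.])]
```

View pics/wrist5.png

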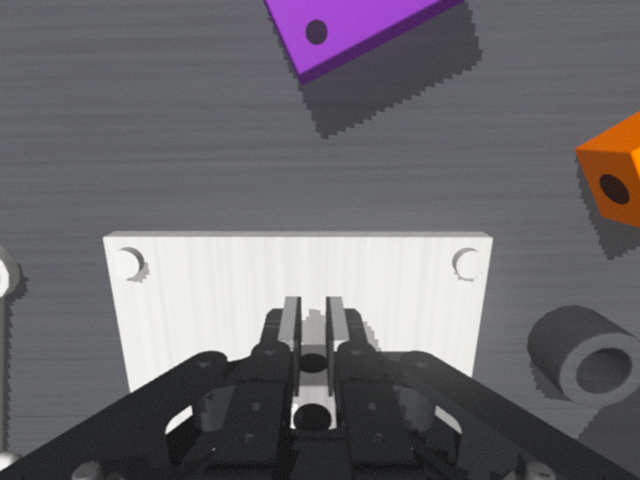

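View pics/scene5.png

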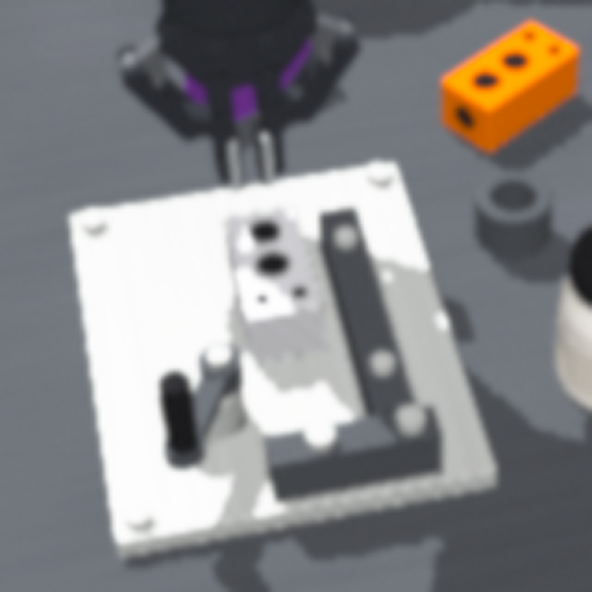

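```bash
python3 -m pendant '[{"claw":0.76,"travel":[0,-1,10],"rot":[0,0,0]},{"claw":0.76,"travel":[0,-1,18],"rot":[0,0,0]},{"claw":0.76,"travel":[0,-1,24],"rot":[0,0,0]},{"claw":0.76,"travel":[0,-1,24],"rot":[0,0,0]},{"claw":0.76,"travel":[0,-1,24],"rot":[0,0,0]}]'
python3 -m pendant '[{"claw":0.76,"travel":[0,0,2],"rot":[0,0,0]},{"claw":0.76,"travel":[0,0,2],"rot":[0,0,0]},{"claw":0.76,"travel":[0,0,2],"rot":[0,0,0]}]'
```

```text
time: 7.47
tcp_pos: [0.5036, -0.024, 0.0061]
tool_rot: [-179.9, 0.2, 178.9]
contact_force: [-0.1, 0.2, -0.5]
grip_width: 0.0099
time: 7.72
tcp_pos: [0.5036, -0.0241, 0.0042]
tool_rot: [-179.9, 0.2, 178.9]
contact_force: [-0.5, -0.2, -0.5]
grip_width: 0.0102
```

```bash
python3 -m pendant '[{"claw":0.76,"travel":[0,0,2],"rot":[0,0,0]},{"claw":0.76,"travel":[0,0,2],"rot":[0,0,0]},{"claw":0.76,"travel":[0,0,2],"rot":[0,0,0]}]'
python3 - <<'E'
from bench import r
from h import *
s=r.observe();print(s["tcp_pos"],s["contact_force"],w2f(s["tcp_pos"]))
q=r.get_image("scene");cv2.imwrite("pics/scene6.png",cv2.resize(q["frame"][190:350,200:360],None,fx=3.7,fy=3.7,interpolation=cv2.INTER_CUBIC))
E
```

```text
time: 7.97
tcp_pos: [0.5036, -0.0241, 0.0022]
tool_rot: [-179.9, 0.2, 178.9]
contact_force: [-0.1, -0.6, -0.0]
grip_width: 0.0104
[ 0.50363448 -0.02406412  0.00219697] [-0.09368296 -0.55933539 -0.03720472] [-101.20114882   -4.20910095]
```

View pics/scene6.png

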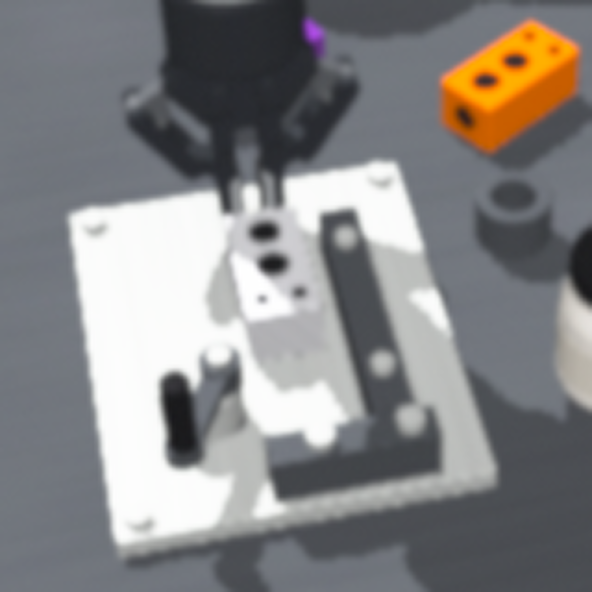

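Confirmed: at a TCP height of 2 mm there is no contact. From here the offset I'll use is tip ≈ TCP + 17 mm. Now the push.

```bash
python3 -m pendant '[{"claw":0.76,"travel":[-4,2.5,0],"rot":[0,0,0]},{"claw":0.76,"travel":[-10,2.5,0],"rot":[0,0,0]},{"claw":0.76,"travel":[-14,2.5,0],"rot":[0,0,0]},{"claw":0.76,"travel":[-18,2.5,0],"rot":[0,0,0]},{"claw":0.76,"travel":[-22,2.5,0],"rot":[0,0,0]},{"claw":0.76,"travel":[-26,2.5,0],"rot":[0,0,0]},{"claw":0.76,"travel":[-30,2.5,0],"rot":[0,0,0]},{"claw":0.76,"travel":[-34,2.5,0],"rot":[0,0,0]},{"claw":0.76,"travel":[-38,2.5,0],"rot":[0,0,0]},{"claw":0.76,"travel":[-40,2.5,0],"rot":[0,0,0]}]'
python3 - <<'E'
from bench import r
from h import *
s=r.observe();print(s["tcp_pos"],s["contact_force"],w2f(s["tcp_pos"]))
q=r.get_image("scene");cv2.imwrite("pics/scene7.png",cv2.resize(q["frame"][190:350,200:360],None,fx=3.7,fy=3.7,interpolation=cv2.INTER_CUBIC))
E
```

```text
time: 8.85
tcp_pos: [0.5442, -0.0224, 0.0022]
tool_rot: [-179.9, 0.2, 178.9]
contact_force: [-1.7, 0.2, -0.9]
grip_width: 0.01
[ 0.54416188 -0.02239074  0.00224425] [-1.71713014  0.1525699  -0.90855655] [-60.71582011  -1.71746449]
```

View pics/scene7.png

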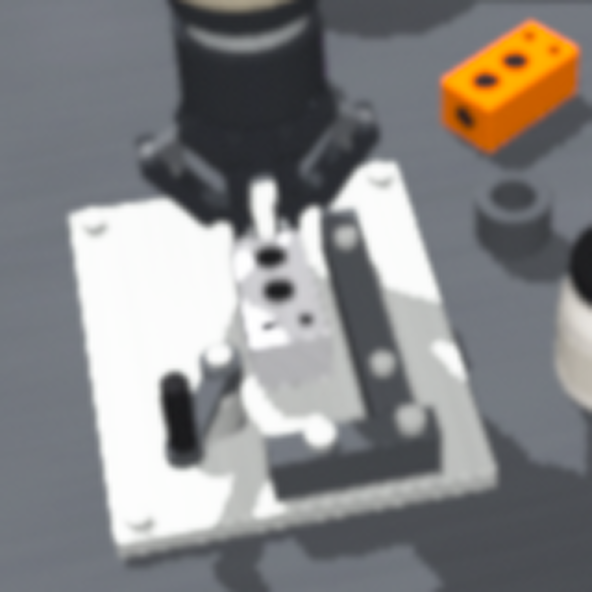

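The block follows with about 1.7 N of drag. Continuing to just short of the stop.

```bash
python3 -m pendant '[{"claw":0.76,"travel":[-4,0,0],"rot":[0,0,0]},{"claw":0.76,"travel":[-8,0,0],"rot":[0,0,0]},{"claw":0.76,"travel":[-12,0,0],"rot":[0,0,0]},{"claw":0.76,"travel":[-16,0,0],"rot":[0,0,0]},{"claw":0.76,"travel":[-20,0,0],"rot":[0,0,0]},{"claw":0.76,"travel":[-24,0,0],"rot":[0,0,0]},{"claw":0.76,"travel":[-28,0,0],"rot":[0,0,0]},{"claw":0.76,"travel":[-32,0,0],"rot":[0,0,0]},{"claw":0.76,"travel":[-36,0,0],"rot":[0,0,0]},{"claw":0.76,"travel":[-40,0,0],"rot":[0,0,0]},{"claw":0.76,"travel":[-43,0,0],"rot":[0,0,0]},{"claw":0.76,"travel":[-46,0,0],"rot":[0,0,0]},{"claw":0.76,"travel":[-46,0,0],"rot":[0,0,0]}]'
python3 -m pendant '[{"claw":0.76,"travel":[-1,0,0],"rot":[0,0,0]},{"claw":0.76,"travel":[-2,0,0],"rot":[0,0,0]},{"claw":0.76,"travel":[-3,0,0],"rot":[0,0,0]}]'
python3 - <<'E'
from bench import r
from h import *
s=r.observe();print(s["tcp_pos"],s["contact_force"],w2f(s["tcp_pos"]))
q=r.get_image("scene");cv2.imwrite("pics/scene8.png",cv2.resize(q["frame"][190:350,200:360],None,fx=3.7,fy=3.7,interpolation=cv2.INTER_CUBIC))
E
```

```text
time: 9.98
tcp_pos: [0.5911, -0.0234, 0.0027]
tool_rot: [-179.9, 0.3, 178.9]
contact_force: [-0.7, 0.4, -1.0]
grip_width: 0.0103
time: 10.23
tcp_pos: [0.5941, -0.0235, 0.0028]
tool_rot: [-179.9, 0.3, 178.9]
contact_force: [-1.9, -0.4, -0.1]
grip_width: 0.01
[ 0.5940539  -0.02346409  0.00277292] [-1.90901931 -0.41468423 -0.05520241] [-10.81229342  -1.78284892]
```

View pics/scene8.png

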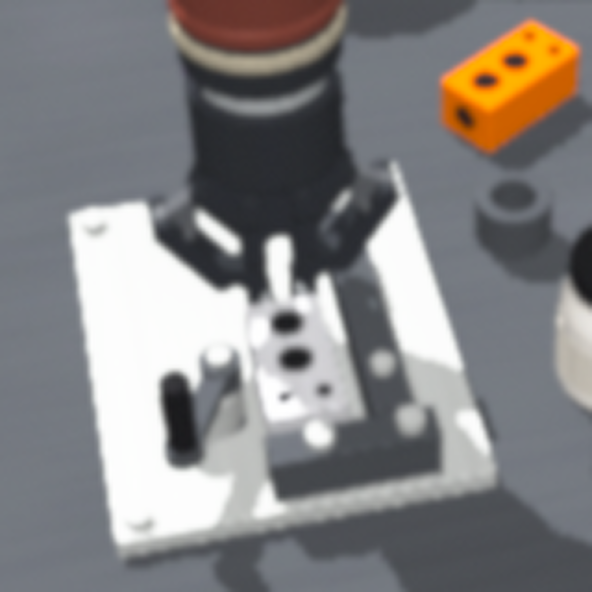

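Nearly home. From here I'll advance in small steps and watch the force.

```bash
python3 -m pendant '[{"claw":0.76,"travel":[-1,0,0],"rot":[0,0,0]},{"claw":0.76,"travel":[-2,0,0],"rot":[0,0,0]},{"claw":0.76,"travel":[-2,0,0],"rot":[0,0,0]}]'
python3 -m pendant '[{"claw":0.76,"travel":[-1,0,0],"rot":[0,0,0]},{"claw":0.76,"travel":[-1,0,0],"rot":[0,0,0]}]'
python3 -m pendant '[{"claw":0.76,"travel":[-1,0,0],"rot":[0,0,0]},{"claw":0.76,"travel":[-1,0,0],"rot":[0,0,0]}]'
```

```text
time: 10.53
tcp_pos: [0.5964, -0.0236, 0.0028]
tool_rot: [-179.9, 0.3, 178.9]
contact_force: [-0.8, -0.8, -0.6]
grip_width: 0.0099
time: 10.7
tcp_pos: [0.5976, -0.0236, 0.0028]
tool_rot: [-179.9, 0.3, 178.8]
contact_force: [-0.7, -0.3, -0.8]
grip_width: 0.0099
time: 10.87
tcp_pos: [0.5988, -0.0236, 0.0028]
tool_rot: [-179.9, 0.3, 178.8]
contact_force: [-1.4, 0.5, -1.3]
grip_width: 0.0102
```

```bash
python3 -m pendant '[{"claw":0.76,"travel":[-1,0,0],"rot":[0,0,0]},{"claw":0.76,"travel":[-1,0,0],"rot":[0,0,0]}]'
python3 -m pendant '[{"claw":0.76,"travel":[-1,0,0],"rot":[0,0,0]},{"claw":0.76,"travel":[-1,0,0],"rot":[0,0,0]}]'

```

```text
time: 11.03
tcp_pos: [0.5999, -0.0236, 0.0029]
tool_rot: [-179.9, 0.3, 178.9]
contact_force: [-1.7, -0.2, -0.7]
grip_width: 0.0103
time: 11.2
tcp_pos: [0.5999, -0.0236, 0.0028]
tool_rot: [-179.9, 0.2, 178.8]
contact_force: [-7.8, -0.7, 3.6]
grip_width: 0.0104
```

At x = -5 in the fixture frame the force jumped to 7.8 N, so the block is home. I'll hold briefly, back off, rise and check.

```bash
python3 -m pendant '[{"claw":0.76,"travel":[-0.5,0,0],"rot":[0,0,0]},{"claw":0.76,"travel":[-0.5,0,0],"rot":[0,0,0]},{"claw":0.76,"travel":[-0.5,0,0],"rot":[0,0,0]},{"claw":0.76,"travel":[15,0,0],"rot":[0,0,0]},{"claw":0.76,"travel":[30,0,-5],"rot":[0,0,0]},{"claw":0.76,"travel":[35,0,-40],"rot":[0,0,0]},{"claw":0.76,"travel":[35,0,-80],"rot":[0,0,0]},{"claw":0.76,"travel":[20,0,-120],"rot":[0,0,0]},{"claw":0.3,"travel":[20,0,-137],"rot":[0,0,0]},{"claw":0.3,"travel":[20,0,-137],"rot":[0,0,0]},{"claw":0.3,"travel":[20,0,-137],"rot":[0,0,0]}]'
python3 - <<'E'
from bench import r
from h import *
s=r.observe();print(s["tcp_pos"],s["contact_force"],w2f(s["tcp_pos"]),s["grip_width"])
p=r.get_image("wrist");cv2.imwrite("pics/wrist9.png",p["frame"])
q=r.get_image("scene");cv2.imwrite("pics/scene9.png",cv2.resize(q["frame"][190:350,200:360],None,fx=3.7,fy=3.7,interpolation=cv2.INTER_CUBIC))
for d in r.place_of(q,"cam_post")[:2]:print(d["confidence"],d["centre"],w2f(ray(q,d["centre"],.0785)))
E
```

```text
time: 12.12
tcp_pos: [0.581, -0.0234, 0.1415]
tool_rot: [-179.9, 0.4, 178.9]
contact_force: [-0.4, -0.2, 0.2]
grip_width: 0.0296
[ 0.58095461 -0.02336199  0.14150836] [-0.39091118 -0.1623989   0.1658695 ] [-23.91097484  -1.94535076] 0.02955666624666524
0.65 [300.8, 248.6] [ 95.05775772 -66.81037465]
```

View pics/scene9.png

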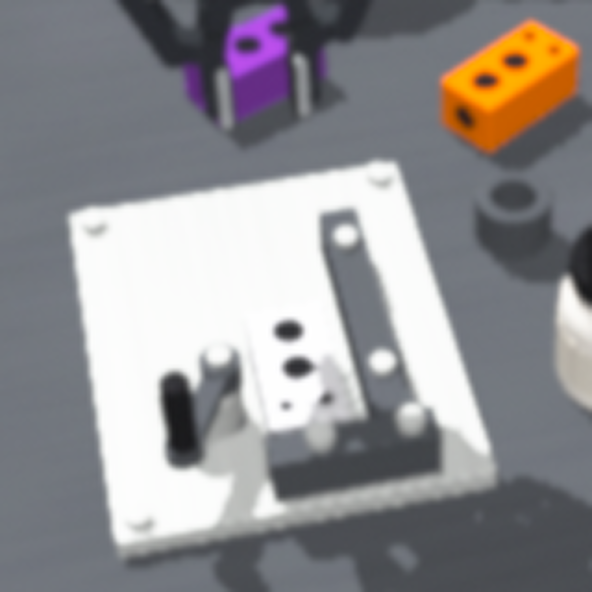

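View pics/wrist9.png

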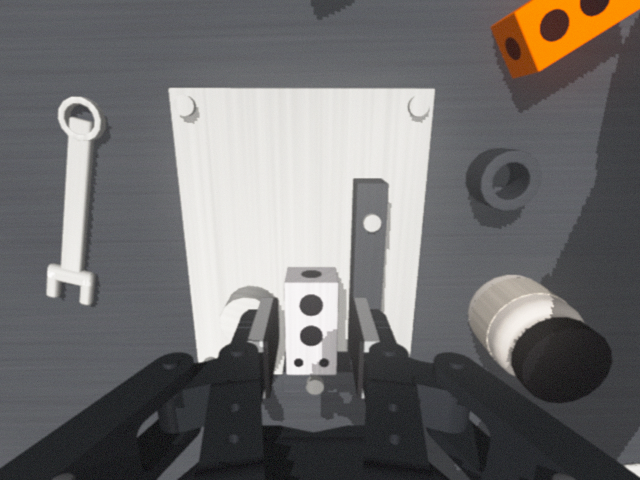

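The block's front is against the stop and it sits square. The cam is untouched. Next I'll move over the post with the jaws open 30 mm.

```bash
python3 - <<'E'
from bench import r
from h import *
s=r.observe();w=f2w(94.5,-66);print(w,rel(s,[*w,.13],151.1),rel(s,[*w,.05],151.1))
E
```

```text
[ 0.69804761 -0.08979531] (array([-120.6,  -64.5,    8.7]), array([-2.000e-02,  1.300e-01,  2.775e+01])) (array([-120.4,  -64.5,   88.7]), array([-2.000e-02,  1.300e-01,  2.775e+01]))
```

```bash
python3 -m pendant '[{"claw":0.28,"travel":[-25,-12,0],"rot":[0,0,6]},{"claw":0.28,"travel":[-55,-28,0],"rot":[0,0,12]},{"claw":0.28,"travel":[-85,-45,5],"rot":[0,0,18]},{"claw":0.28,"travel":[-110,-58,9],"rot":[0,0,23]},{"claw":0.28,"travel":[-120.5,-64.5,9],"rot":[0,0,27.7]},{"claw":0.28,"travel":[-120.5,-64.5,9],"rot":[0,0,27.7]},{"claw":0.28,"travel":[-120.5,-64.5,9],"rot":[0,0,27.7]},{"claw":0.28,"travel":[-120.5,-64.5,9],"rot":[0,0,27.7]}]'
python3 - <<'E'
from bench import r
from h import *
s=r.observe();print(s["contact_force"],w2f(s["tcp_pos"]),s["grip_width"])
w=f2w(94.5,-66);print(rel(s,[*w,.05],151.1))
p=r.get_image("wrist");cv2.imwrite("pics/wrist10.png",p["frame"])
E
```

```text
time: 12.93
tcp_pos: [0.697, -0.0891, 0.129]
tool_rot: [180.0, 0.0, 151.3]
contact_force: [0.1, -0.0, -0.7]
grip_width: 0.0309
[ 0.07202336 -0.00564145 -0.68943086] [ 93.42568267 -65.30571718] 0.030885800129307965
(array([-1.2, -0.1, 79. ]), array([0.  , 0.04, 0.2 ]))
```

View pics/wrist10.png

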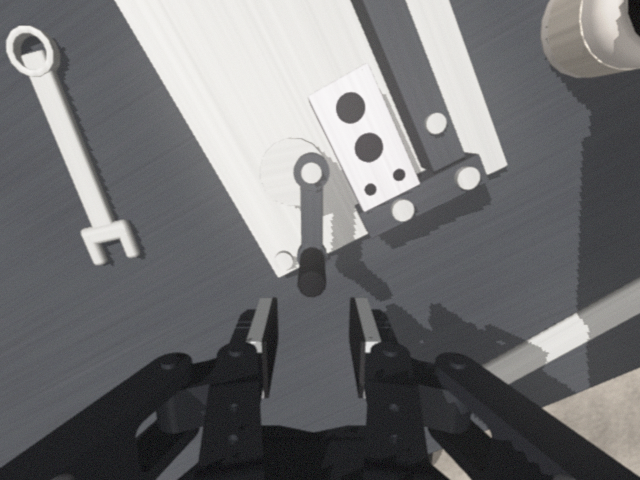

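The post (column 312) is centred between the jaws. The cam disc is clear of the block, which is home. Lowering.

```bash
python3 -m pendant '[{"claw":0.28,"travel":[-1,0,15],"rot":[0,0,0]},{"claw":0.28,"travel":[-3,0,32],"rot":[0,0,0]},{"claw":0.28,"travel":[-3,0,50],"rot":[0,0,0]},{"claw":0.28,"travel":[-3,0,66],"rot":[0,0,0]},{"claw":0.28,"travel":[-3,0,76],"rot":[0,0,0]},{"claw":0.28,"travel":[-3,0,79],"rot":[0,0,0]},{"claw":0.28,"travel":[-3,0,79],"rot":[0,0,0]},{"claw":0.28,"travel":[-3,0,79],"rot":[0,0,0]}]'
python3 - <<'E'
from bench import r
from h import *
s=r.observe();print(s["contact_force"],w2f(s["tcp_pos"]),s["grip_width"])
p=r.get_image("wrist");cv2.imwrite("pics/wrist11.png",p["frame"])
q=r.get_image("scene");cv2.imwrite("pics/scene11.png",cv2.resize(q["frame"][190:350,200:360],None,fx=3.7,fy=3.7,interpolation=cv2.INTER_CUBIC))
E
```

```text
time: 13.65
tcp_pos: [0.7001, -0.0904, 0.0516]
tool_rot: [180.0, 0.1, 151.3]
contact_force: [0.7, 0.7, 0.7]
grip_width: 0.0308
[0.67900773 0.73571847 0.74753464] [ 96.57819039 -66.51709528] 0.03084612646318368
```

View pics/wrist11.png

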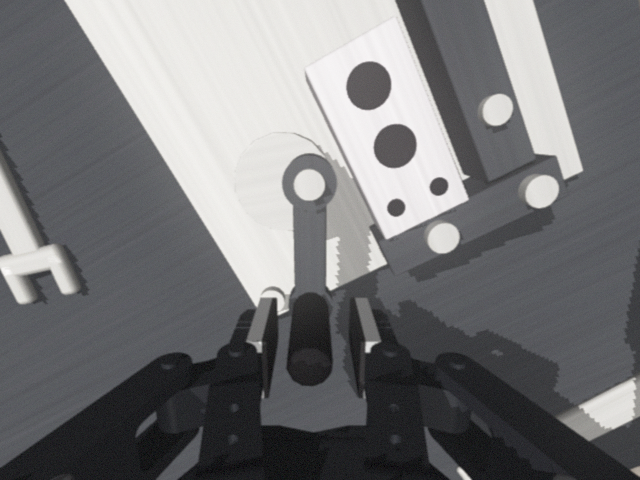

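View pics/scene11.png

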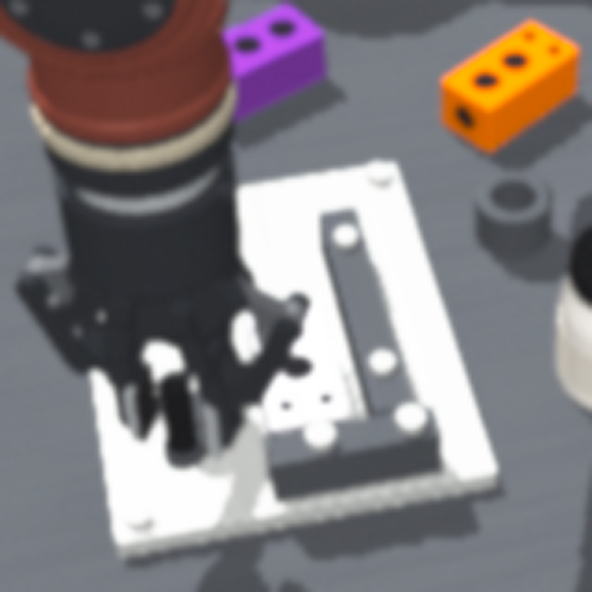

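```bash
python3 - <<'E'
from bench import r
from h import *
s=r.observe()
A=np.r_[f2w(45.8,-40.4),s["tcp_pos"][2]]
a=R.from_euler('xyz',s["tool_rot"],degrees=True).inv().apply(A-s["tcp_pos"])*1000;print(a)
# hub check from wrist
p=r.get_image("wrist");print("hub",w2f(ray(p,(185,309),.062,s)))
for D in range(4,41,4):
    t=np.radians(D);c,n=np.cos(t),np.sin(t);print(D,np.round([a[0]-c*a[0]+n*a[1],a[1]-n*a[0]-c*a[1]],1))
E
```

```text
[57.64324144 -0.27332917 -0.19747538]
hub [ 46.81231417 -42.69394081]
4 [ 0.1 -4. ]
8 [ 0.5 -8. ]
12 [  1.2 -12. ]
16 [  2.2 -15.9]
20 [  3.4 -19.7]
24 [  4.9 -23.5]
28 [  6.6 -27.1]
32 [  8.6 -30.6]
36 [ 10.8 -33.9]
40 [ 13.3 -37.1]
```

```bash
python3 -m pendant '[{"claw":0.28,"travel":[0.1,-4,0],"rot":[0,0,4]},{"claw":0.28,"travel":[0.5,-8,0],"rot":[0,0,8]},{"claw":0.28,"travel":[1.2,-12,0],"rot":[0,0,12]},{"claw":0.28,"travel":[2.2,-15.9,0],"rot":[0,0,16]},{"claw":0.28,"travel":[3.4,-19.7,0],"rot":[0,0,20]},{"claw":0.28,"travel":[4.9,-23.5,0],"rot":[0,0,24]},{"claw":0.28,"travel":[6.6,-27.1,0],"rot":[0,0,28]},{"claw":0.28,"travel":[8.6,-30.6,0],"rot":[0,0,32]},{"claw":0.28,"travel":[10.8,-33.9,0],"rot":[0,0,36]},{"claw":0.28,"travel":[13.3,-37.1,0],"rot":[0,0,40]},{"claw":0.28,"travel":[13.3,-37.1,0],"rot":[0,0,40]}]'
python3 - <<'E'
from bench import r
from h import *
s=r.observe();A=np.r_[f2w(46.2,-41.2),s["tcp_pos"][2]]
B=R.from_euler('xyz',s["tool_rot"],degrees=True)
a=B.inv().apply(A-s["tcp_pos"])*1000;print(a,B.inv().apply(s["contact_force"]))
p=r.get_image("wrist");cv2.imwrite("pics/wrist12.png",p["frame"])
for D in range(4,41,4):
    t=np.radians(D);c,n=np.cos(t),np.sin(t);print(D,np.round([a[0]-c*a[0]+n*a[1],a[1]-n*a[0]-c*a[1]],1))
E
```

```text
time: 14.72
tcp_pos: [0.6715, -0.1174, 0.053]
tool_rot: [179.8, 0.2, 111.1]
contact_force: [-0.3, -0.8, 0.5]
grip_width: 0.0311
[57.38383303 -0.56676584 -0.19327818] [-0.64050858 -0.57139389 -0.53632635]
4 [ 0.1 -4. ]
8 [ 0.5 -8. ]
12 [  1.1 -11.9]
16 [  2.1 -15.8]
20 [  3.3 -19.7]
24 [  4.7 -23.4]
28 [  6.5 -27. ]
32 [  8.4 -30.5]
36 [ 10.6 -33.8]
40 [ 13.1 -37. ]
```

View pics/wrist12.png

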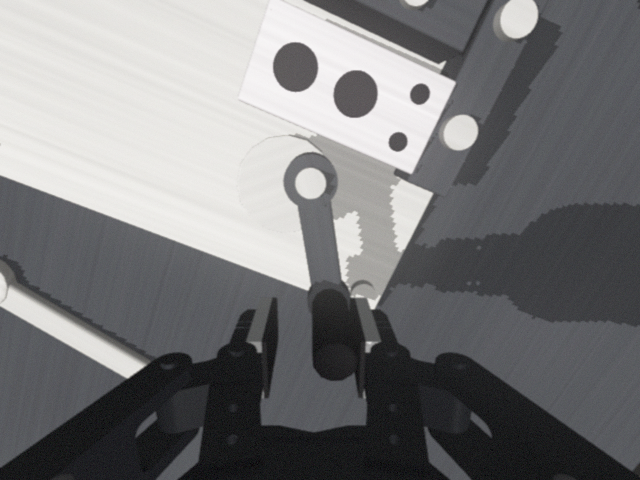

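The post is carried by the +y finger. The cam is at about 0.87 rad, and the lobe is still clear of the block. Continuing by 36°.

```bash
python3 -m pendant '[{"claw":0.28,"travel":[0.1,-4,0],"rot":[0,0,4]},{"claw":0.28,"travel":[0.5,-8,0],"rot":[0,0,8]},{"claw":0.28,"travel":[1.1,-11.9,0],"rot":[0,0,12]},{"claw":0.28,"travel":[2.1,-15.8,0],"rot":[0,0,16]},{"claw":0.28,"travel":[3.3,-19.7,0],"rot":[0,0,20]},{"claw":0.28,"travel":[4.7,-23.4,0],"rot":[0,0,24]},{"claw":0.28,"travel":[6.5,-27,0],"rot":[0,0,28]},{"claw":0.28,"travel":[8.4,-30.5,0],"rot":[0,0,32]},{"claw":0.28,"travel":[10.6,-33.8,0],"rot":[0,0,36]},{"claw":0.28,"travel":[10.6,-33.8,0],"rot":[0,0,36]}]'
cat > st.py <<'E'
from bench import r
from h import *
import sys
s=r.observe();A=np.r_[f2w(46.2,-41.2),s["tcp_pos"][2]]
B=R.from_euler('xyz',s["tool_rot"],degrees=True)
a=B.inv().apply(A-s["tcp_pos"])*1000;print(s["time"],"axis",a,"F",B.inv().apply(s["contact_force"]),"rot",s["tool_rot"])
if len(sys.argv)>1: p=r.get_image("wrist");cv2.imwrite("pics/%s.png"%sys.argv[1],p["frame"])
for D in (.5,1,2,4,6,8,10,12):
    t=np.radians(D);c,n=np.cos(t),np.sin(t);print(D,np.round([a[0]-c*a[0]+n*a[1],a[1]-n*a[0]-c*a[1]],2))
E
python3 st.py wrist13
```

```text
time: 15.6
tcp_pos: [0.6364, -0.1197, 0.0532]
tool_rot: [179.7, 0.0, 75.3]
contact_force: [-0.5, -0.6, 0.1]
grip_width: 0.0308
15.6 axis [ 5.73598765e+01 -6.50129970e-01 -4.75320641e-02] F [-0.69177645 -0.2972315  -0.14959284] rot [1.79684793e+02 4.39056084e-02 7.53186755e+01]
0.5 [-0.  -0.5]
1 [-0. -1.]
2 [ 0.01 -2.  ]
4 [ 0.09 -4.  ]
6 [ 0.25 -6.  ]
8 [ 0.47 -7.99]
10 [ 0.76 -9.97]
12 [  1.12 -11.94]
```

View pics/wrist13.png

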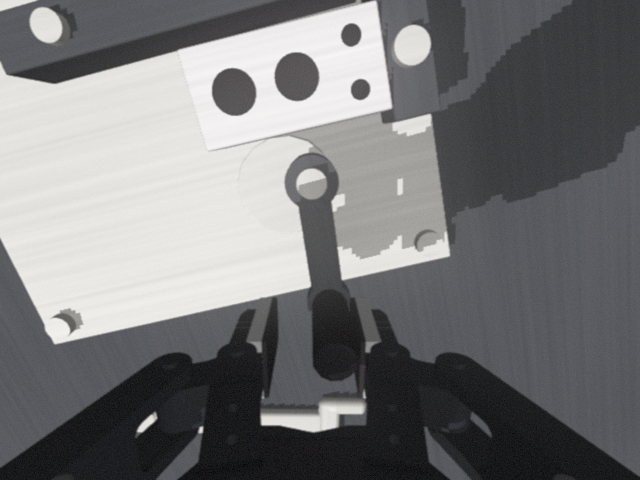

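The lobe is now close to the block. From here I'll go in small steps and read the force.

```bash
python3 -m pendant '[{"claw":0.28,"travel":[0,-1,0],"rot":[0,0,1]},{"claw":0.28,"travel":[0,-2,0],"rot":[0,0,2]},{"claw":0.28,"travel":[0,-3,0],"rot":[0,0,3]},{"claw":0.28,"travel":[0.1,-4,0],"rot":[0,0,4]}]'
python3 st.py | head -1
python3 -m pendant '[{"claw":0.28,"travel":[0,-1,0],"rot":[0,0,1]},{"claw":0.28,"travel":[0,-2,0],"rot":[0,0,2]},{"claw":0.28,"travel":[0,-3,0],"rot":[0,0,3]},{"claw":0.28,"travel":[0.1,-4,0],"rot":[0,0,4]}]'
python3 st.py | head -1
```

```text
time: 15.98
tcp_pos: [0.6328, -0.1185, 0.0533]
tool_rot: [179.7, 0.0, 71.5]
contact_force: [2.0, -0.6, -0.1]
grip_width: 0.0312
15.9833 axis [ 5.71933735e+01 -7.11304795e-01 -1.18040374e-02] F [0.05661813 2.12622595 0.08862003] rot [1.79673153e+02 7.76005721e-03 7.14942268e+01]
time: 16.32
tcp_pos: [0.629, -0.1171, 0.0533]
tool_rot: [179.7, -0.0, 67.4]
contact_force: [2.7, -0.3, 0.2]
grip_width: 0.0311
16.3167 axis [ 5.72108650e+01 -7.47535190e-01  1.18246649e-02] F [ 0.8076349   2.6332884  -0.17295832] rot [ 1.79668490e+02 -1.61736067e-02  6.73971963e+01]
```

```bash
python3 -m pendant '[{"claw":0.28,"travel":[0,-1,0],"rot":[0,0,1]},{"claw":0.28,"travel":[0,-2,0],"rot":[0,0,2]},{"claw":0.28,"travel":[0,-3,0],"rot":[0,0,3]}]'
python3 st.py | head -1
python3 -m pendant '[{"claw":0.28,"travel":[0,-1,0],"rot":[0,0,1]},{"claw":0.28,"travel":[0,-2,0],"rot":[0,0,2]},{"claw":0.28,"travel":[0,-3,0],"rot":[0,0,3]}]'
python3 st.py wrist14| head -1
```

```text
time: 16.57
tcp_pos: [0.6261, -0.1159, 0.0533]
tool_rot: [179.7, -0.0, 64.3]
contact_force: [2.8, 1.1, -0.0]
grip_width: 0.0308
16.5667 axis [ 5.72255822e+01 -7.33006488e-01  3.21855298e-02] F [2.21313943 2.03848675 0.025451  ] rot [ 1.79668118e+02 -3.64755413e-02  6.43005907e+01]
time: 16.82
tcp_pos: [0.6233, -0.1145, 0.0533]
tool_rot: [179.7, -0.1, 61.2]
contact_force: [2.1, 0.2, -0.8]
grip_width: 0.031
16.8167 axis [ 5.72279012e+01 -7.21548343e-01  5.47465338e-02] F [1.20927744 1.69658872 0.79875052] rot [ 1.79670082e+02 -5.89702264e-02  6.12039130e+01]
```

View pics/wrist14.png

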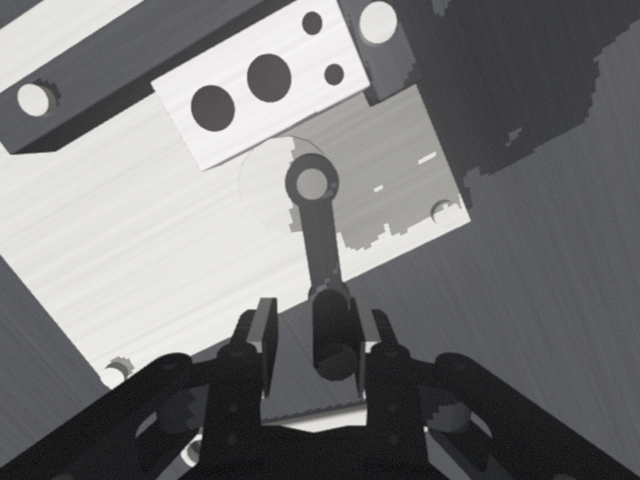

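```bash
for i in 1; do python3 -m pendant '[{"claw":0.28,"travel":[0,-1,0],"rot":[0,0,1]},{"claw":0.28,"travel":[0,-2,0],"rot":[0,0,2]}]'; python3 st.py | head -1; done
python3 -m pendant '[{"claw":0.28,"travel":[0,-1,0],"rot":[0,0,1]},{"claw":0.28,"travel":[0,-2,0],"rot":[0,0,2]}]'
python3 st.py | head -1
```

```text
time: 17.03
tcp_pos: [0.6214, -0.1135, 0.0533]
tool_rot: [179.7, -0.1, 59.0]
contact_force: [3.4, 0.2, -0.5]
grip_width: 0.0307
17.0333 axis [57.24909041 -0.68781115  0.06148249] F [1.97306238 2.81586424 0.53300816] rot [ 1.79675837e+02 -6.54262031e-02  5.90359195e+01]
time: 17.2
tcp_pos: [0.6196, -0.1124, 0.0533]
tool_rot: [179.7, -0.1, 56.9]
contact_force: [3.1, -0.1, 0.2]
grip_width: 0.0308
17.2 axis [57.25477074 -0.69064382  0.07393629] F [ 1.57325627  2.64563274 -0.18568931] rot [ 1.79678511e+02 -7.78660216e-02  5.69267908e+01]
```

```bash
python3 -m pendant '[{"claw":0.28,"travel":[0,-1,0],"rot":[0,0,1]},{"claw":0.28,"travel":[0,-2,0],"rot":[0,0,2]}]'; python3 st.py wrist15 | head -1
```

```text
time: 17.37
tcp_pos: [0.6178, -0.1112, 0.0533]
tool_rot: [179.7, -0.1, 54.8]
contact_force: [2.7, -0.6, -0.9]
grip_width: 0.0307
17.3667 axis [57.26535846 -0.68478494  0.08824397] F [1.07242077 2.55659831 0.91003892] rot [ 1.79682355e+02 -9.20878196e-02  5.48140142e+01]
```

View pics/wrist15.png

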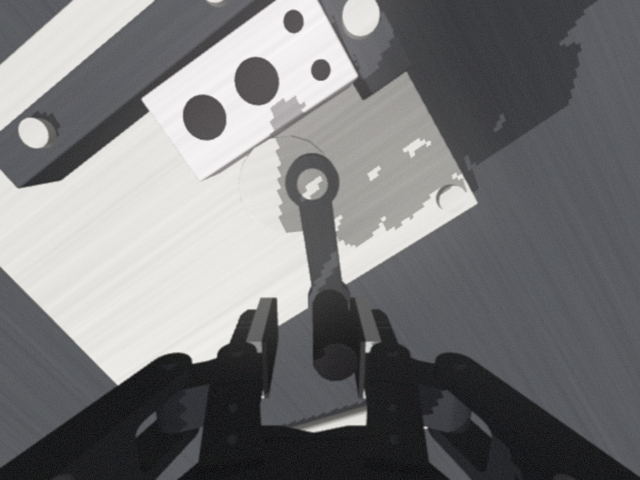

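```bash
python3 -m pendant '[{"claw":0.28,"travel":[0,-1,0],"rot":[0,0,1]},{"claw":0.28,"travel":[0,-2,0],"rot":[0,0,2]}]'; python3 st.py  | head -1
python3 -m pendant '[{"claw":0.28,"travel":[0,-1,0],"rot":[0,0,1]},{"claw":0.28,"travel":[0,-2,0],"rot":[0,0,2]}]'; python3 st.py  | head -1
```

```text
time: 17.58
tcp_pos: [0.616, -0.11, 0.0533]
tool_rot: [179.7, -0.1, 52.7]
contact_force: [2.5, 0.2, -0.1]
grip_width: 0.0308
17.5833 axis [57.30758902 -0.62512735  0.09195931] F [1.64569932 1.8530536  0.06850992] rot [ 1.79691861e+02 -9.53001938e-02  5.26545418e+01]
time: 17.75
tcp_pos: [0.6144, -0.1087, 0.0533]
tool_rot: [179.7, -0.1, 50.5]
contact_force: [3.4, -1.2, -0.3]
grip_width: 0.0305
17.75 axis [57.26650812 -0.64375204  0.10838155] F [1.19717485 3.37607763 0.30403938] rot [ 1.79691877e+02 -1.11898934e-01  5.05470481e+01]
```

```bash
python3 -m pendant '[{"claw":0.28,"travel":[0,-1,0],"rot":[0,0,1]},{"claw":0.28,"travel":[0,-2,0],"rot":[0,0,2]}]'; python3 st.py  | head -1
python3 -m pendant '[{"claw":0.28,"travel":[0,-1,0],"rot":[0,0,1]},{"claw":0.28,"travel":[0,-2,0],"rot":[0,0,2]}]'; python3 st.py wrist16 | head -1
```

```text
time: 17.92
tcp_pos: [0.6128, -0.1073, 0.0533]
tool_rot: [179.7, -0.1, 48.4]
contact_force: [3.2, -0.9, 0.7]
grip_width: 0.0309
17.9167 axis [57.2755805 -0.6669704  0.1211207] F [ 1.49814275  2.97314071 -0.67712712] rot [ 1.79693976e+02 -1.24725104e-01  4.84354084e+01]
time: 18.08
tcp_pos: [0.6112, -0.1059, 0.0533]
tool_rot: [179.7, -0.1, 46.3]
contact_force: [3.6, -0.5, 0.3]
grip_width: 0.0312
18.0833 axis [57.30423226 -0.69107593  0.13069871] F [ 2.12148894  2.94827115 -0.25949448] rot [ 1.79695509e+02 -1.34349409e-01  4.63253556e+01]
```

View pics/wrist16.png

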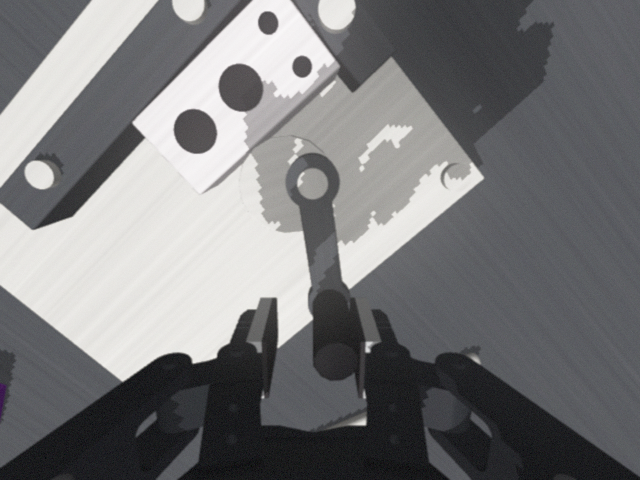

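```bash
python3 -m pendant '[{"claw":0.28,"travel":[0,-0.7,0],"rot":[0,0,0.7]},{"claw":0.28,"travel":[0,-1.4,0],"rot":[0,0,1.4]}]'; python3 st.py  | head -1
python3 -m pendant '[{"claw":0.28,"travel":[0,-0.7,0],"rot":[0,0,0.7]},{"claw":0.28,"travel":[0,-1.4,0],"rot":[0,0,1.4]}]'; python3 st.py  | head -1
```

```text
time: 18.3
tcp_pos: [0.61, -0.1049, 0.0533]
tool_rot: [179.7, -0.1, 44.8]
contact_force: [3.8, -0.9, -0.0]
grip_width: 0.031
18.3 axis [57.39208133 -0.64541911  0.12553606] F [2.08227513 3.2654545  0.05599305] rot [ 1.79701711e+02 -1.28677979e-01  4.47916576e+01]
time: 18.47
tcp_pos: [0.609, -0.1039, 0.0533]
tool_rot: [179.7, -0.1, 43.3]
contact_force: [2.8, -1.3, 0.8]
grip_width: 0.0303
18.4667 axis [57.38985308 -0.68620017  0.13340012] F [ 1.14550596  2.8562656  -0.81879258] rot [ 1.79700990e+02 -1.36754560e-01  4.33153154e+01]
```

```bash
python3 -m pendant '[{"claw":0.28,"travel":[0,-0.7,0],"rot":[0,0,0.7]},{"claw":0.28,"travel":[0,-1.4,0],"rot":[0,0,1.4]}]'; python3 st.py  | head -1
python3 -m pendant '[{"claw":0.28,"travel":[0,-0.7,0],"rot":[0,0,0.7]},{"claw":0.28,"travel":[0,-1.4,0],"rot":[0,0,1.4]}]'; python3 st.py wrist17 | head -1
```

```text
time: 18.63
tcp_pos: [0.608, -0.1029, 0.0533]
tool_rot: [179.7, -0.1, 41.8]
contact_force: [2.6, -1.1, -0.3]
grip_width: 0.0308
18.6333 axis [57.414722   -0.71983376  0.1404142 ] F [1.21688464 2.572023   0.30953036] rot [ 1.79702664e+02 -1.43848939e-01  4.18391741e+01]
time: 18.8
tcp_pos: [0.607, -0.1018, 0.0533]
tool_rot: [179.7, -0.1, 40.4]
contact_force: [3.6, -0.9, -0.4]
grip_width: 0.0306
18.8 axis [57.42567114 -0.77172321  0.14605016] F [2.1527564  3.06449258 0.39399116] rot [ 1.79703772e+02 -1.49698406e-01  4.03585284e+01]
```

View pics/wrist17.png

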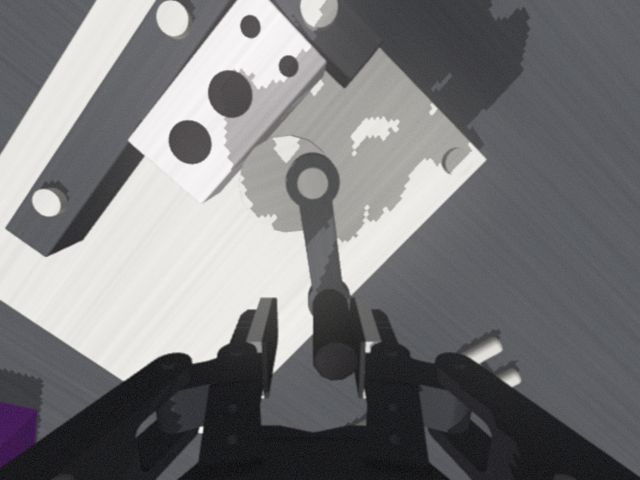

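```bash
python3 -m pendant '[{"claw":0.28,"travel":[0,-0.5,0],"rot":[0,0,0.5]},{"claw":0.28,"travel":[0,-1,0],"rot":[0,0,1]}]'; python3 st.py  | head -1
python3 -m pendant '[{"claw":0.28,"travel":[0,-0.5,0],"rot":[0,0,0.5]},{"claw":0.28,"travel":[0,-1,0],"rot":[0,0,1]}]'; python3 st.py  | head -1
```

```text
time: 19.02
tcp_pos: [0.6062, -0.1009, 0.0533]
tool_rot: [179.7, -0.1, 39.3]
contact_force: [3.0, -0.7, 0.0]
grip_width: 0.031
19.0167 axis [57.45919201 -0.7116297   0.14513686] F [1.8770183  2.49218687 0.00851979] rot [ 1.79708070e+02 -1.48337409e-01  3.92676961e+01]
time: 19.18
tcp_pos: [0.6056, -0.1001, 0.0533]
tool_rot: [179.7, -0.2, 38.2]
contact_force: [3.0, -1.4, 0.3]
grip_width: 0.0308
19.1833 axis [57.43176529 -0.75020893  0.15182656] F [ 1.51649595  2.99861171 -0.28687639] rot [ 1.79708335e+02 -1.55274620e-01  3.82154459e+01]
```

```bash
python3 -m pendant '[{"claw":0.28,"travel":[0,-0.5,0],"rot":[0,0,0.5]},{"claw":0.28,"travel":[0,-1,0],"rot":[0,0,1]}]'; python3 st.py  | head -1
python3 -m pendant '[{"claw":0.28,"travel":[0,-0.5,0],"rot":[0,0,0.5]},{"claw":0.28,"travel":[0,-1,0],"rot":[0,0,1]}]'; python3 st.py  | head -1
```

```text
time: 19.35
tcp_pos: [0.6049, -0.0993, 0.0533]
tool_rot: [179.7, -0.2, 37.2]
contact_force: [3.5, -1.5, -0.5]
grip_width: 0.0308
19.35 axis [57.4501572  -0.77171988  0.15650475] F [1.83709318 3.28968932 0.52263529] rot [ 1.79711541e+02 -1.59956612e-01  3.71578560e+01]
time: 19.52
tcp_pos: [0.6043, -0.0985, 0.0533]
tool_rot: [179.7, -0.2, 36.1]
contact_force: [2.0, -0.8, 0.5]
grip_width: 0.0309
19.5167 axis [57.45023564 -0.8259342   0.16174168] F [ 1.14023567  1.80514008 -0.49091995] rot [ 1.79710475e+02 -1.65466663e-01  3.61025377e+01]
```

```bash
python3 -m pendant '[{"claw":0.28,"travel":[0,-0.5,0],"rot":[0,0,0.5]},{"claw":0.28,"travel":[0,-1,0],"rot":[0,0,1]}]'; python3 st.py wrist18 | head -1
```

```text
time: 19.68
tcp_pos: [0.6037, -0.0977, 0.0533]
tool_rot: [179.7, -0.2, 35.0]
contact_force: [2.8, -1.7, -1.6]
grip_width: 0.0308
19.6833 axis [57.43617254 -0.82042612  0.16756787] F [1.29583594 2.95891349 1.6096476 ] rot [ 1.79712394e+02 -1.71263847e-01  3.50491029e+01]
```

View pics/wrist18.png

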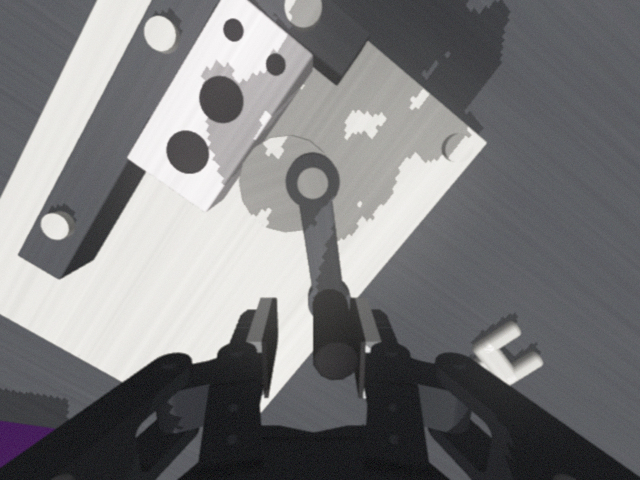

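```bash
python3 -m pendant '[{"claw":0.28,"travel":[0,-0.5,0],"rot":[0,0,0.5]},{"claw":0.28,"travel":[0,-1,0],"rot":[0,0,1]}]'; python3 st.py  | head -1
```

```text
time: 19.9
tcp_pos: [0.603, -0.0968, 0.0533]
tool_rot: [179.7, -0.2, 34.0]
contact_force: [2.3, -1.3, -0.7]
grip_width: 0.0305
19.9 axis [57.47500425 -0.80761293  0.16643382] F [1.15463856 2.38684557 0.7171803 ] rot [ 1.79715891e+02 -1.69904450e-01  3.39672674e+01]
```

```bash
python3 -m pendant '[{"claw":0.28,"travel":[0,-0.5,0],"rot":[0,0,0.5]},{"claw":0.28,"travel":[0,-1,0],"rot":[0,0,1]}]'; python3 st.py  | head -1
```

```text
time: 20.07
tcp_pos: [0.6025, -0.0959, 0.0533]
tool_rot: [179.7, -0.2, 32.9]
contact_force: [1.9, -0.6, 0.2]
grip_width: 0.0308
20.0667 axis [57.46684766 -0.82112408  0.17160627] F [ 1.2401526   1.54773593 -0.17141627] rot [ 1.79718471e+02 -1.75115473e-01  3.29114837e+01]
```

```bash
python3 -m pendant '[{"claw":0.28,"travel":[0,-0.5,0],"rot":[0,0,0.5]},{"claw":0.28,"travel":[0,-1,0],"rot":[0,0,1]}]'; python3 st.py  | head -1
```

```text
time: 20.23
tcp_pos: [0.602, -0.0952, 0.0533]
tool_rot: [179.7, -0.2, 31.9]
contact_force: [4.5, -1.9, -2.0]
grip_width: 0.0307
20.2333 axis [57.42531077 -1.03277879  0.18209641] F [2.85412466 3.98453504 2.07825496] rot [179.70127689  -0.18705497  31.85272771]
```

```bash
python3 -m pendant '[{"claw":0.28,"travel":[0,-0.5,0],"rot":[0,0,0.5]},{"claw":0.28,"travel":[0,-1,0],"rot":[0,0,1]}]'; python3 st.py wrist19 | head -1
```

```text
time: 20.4
tcp_pos: [0.602, -0.0948, 0.0534]
tool_rot: [179.6, -0.2, 30.8]
contact_force: [6.6, -4.2, -4.2]
grip_width: 0.0309
20.4 axis [57.2032628  -1.69438391  0.20678705] F [3.51280103 6.96148286 4.26969821] rot [179.63506616  -0.21792566  30.78636427]
```

The cam is biting: the tangential push is 7.0 N against about 2.7 N of drag. I'll make small increments now.

```bash
python3 -m pendant '[{"claw":0.28,"travel":[0,-0.4,0],"rot":[0,0,0.2]},{"claw":0.28,"travel":[0,-0.8,0],"rot":[0,0,0.4]}]'; python3 st.py  | head -1
```

```text
time: 20.62
tcp_pos: [0.6021, -0.0946, 0.0534]
tool_rot: [179.6, -0.2, 30.3]
contact_force: [6.9, -6.3, -4.0]
grip_width: 0.0301
20.6167 axis [57.05159434 -2.1358652   0.22488127] F [2.79173182 8.84919693 4.1073192 ] rot [179.55244291  -0.24259066  30.28870184]
```

The added push is about 6 N, so I estimate 9–18 N of clamping. I'll stop here, ease off to centre the post in the jaws, and check before lifting.

```bash
python3 -m pendant '[{"claw":0.28,"travel":[0,1.5,0],"rot":[0,0,0]},{"claw":0.28,"travel":[0,4,0],"rot":[0,0,0]},{"claw":0.28,"travel":[0,7,0],"rot":[0,0,0]},{"claw":0.28,"travel":[0,7,0],"rot":[0,0,0]},{"claw":0.28,"travel":[0,7,0],"rot":[0,0,0]}]'; python3 st.py wrist20 | head -1
```

```text
time: 21.03
tcp_pos: [0.6054, -0.1007, 0.0532]
tool_rot: [179.6, -0.2, 30.3]
contact_force: [0.2, 0.0, 0.8]
grip_width: 0.0307
21.0333 axis [57.25941135 -9.06421707  0.15328506] F [ 0.15533569  0.08797774 -0.84351654] rot [179.58545622  -0.21899943  30.27797839]
```

View pics/wrist20.png

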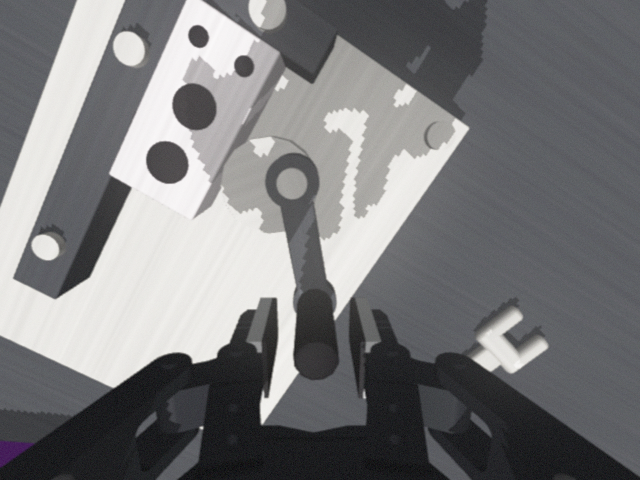

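```bash
python3 -m pendant '[{"claw":0.28,"travel":[0,0,-20],"rot":[0,0,0]},{"claw":0.28,"travel":[0,0,-45],"rot":[0,0,0]},{"claw":0.28,"travel":[0,0,-75],"rot":[0,0,0]},{"claw":0.28,"travel":[0,0,-100],"rot":[0,0,0]},{"claw":0.28,"travel":[-70,0,-120],"rot":[0,0,0]},{"claw":0.28,"travel":[-105,0,-120],"rot":[0,0,0]},{"claw":0.28,"travel":[-105,0,-120],"rot":[0,0,0]},{"claw":0.28,"travel":[-105,0,-120],"rot":[0,0,0]}]'
python3 - <<'E'
from bench import r
from h import *
s=r.observe();print(s["time"],s["tcp_pos"],s["contact_force"])
p=r.get_image("wrist");cv2.imwrite("pics/wrist21.png",p["frame"])
q=r.get_image("scene");cv2.imwrite("pics/scene21.png",cv2.resize(q["frame"][190:350,200:360],None,fx=3.7,fy=3.7,interpolation=cv2.INTER_CUBIC))
for pp,ss in((p,s),(q,None)):
  for k,z in(("block_center",.029),("cam_post",.0785),("stop_face",.027)):
    for d in r.place_of(pp,k)[:3]:print(k,round(d["confidence"],2),np.round(d["centre"]),w2f(ray(pp,d["centre"],z,ss)).round(1))
E
```

```text
time: 21.75
tcp_pos: [0.5115, -0.1548, 0.174]
tool_rot: [179.5, -0.2, 30.1]
contact_force: [0.3, 0.0, -0.4]
grip_width: 0.0304
21.75 [ 0.51149887 -0.15483771  0.17404539] [ 0.32283215  0.02752315 -0.41016019]
block_center 0.75 [269.  82.] [-224.7   15.1]
cam_post 0.55 [ 71. 314.] [  6.2 -77.8]
block_center 0.8 [211. 335.] [-168.4  157.3]
block_center 0.68 [291. 285.] [41.4  5.7]
block_center 0.68 [204. 267.] [-229.    15.5]
cam_post 0.59 [264. 238.] [ -0.4 -74.3]
stop_face 0.69 [308. 295.] [85.2 14.8]
```

View pics/wrist21.png

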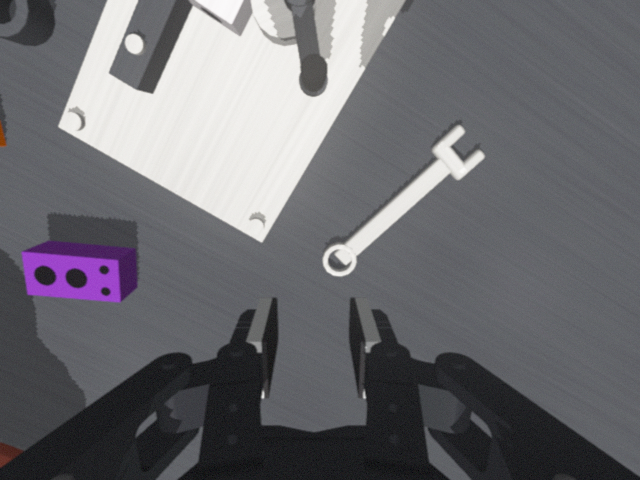

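View pics/scene21.png

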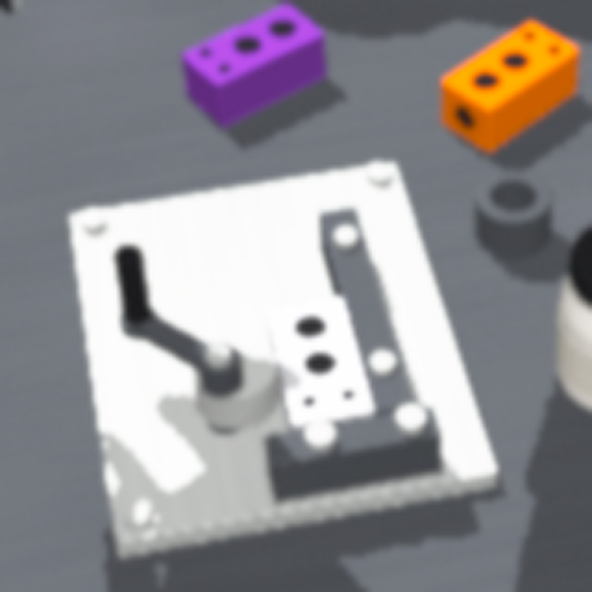

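```bash
python3 - <<'E'
from bench import r
from h import *
p=r.get_image("top");cv2.imwrite("pics/top22.png",cv2.resize(p["frame"][130:270,290:430],None,fx=4.2,fy=4.2,interpolation=cv2.INTER_CUBIC))
print([d["centre"]+list(w2f(ray(p,d["centre"],.029))) for d in r.place_of(p,"block_center")])
a=cv2.imread("pics/wrist20.png")[0:240,60:360];cv2.imwrite("pics/w20z.png",cv2.resize(a,None,fx=2.5,fy=2.5))
E
```

```text
[[310.6, 251.0, np.float64(-173.00684568412333), np.float64(165.77763666707295)], [185.2, 344.0, np.float64(43.49061613950747), np.float64(9.534506318638691)], [344.2, 337.7, np.float64(-227.75813134006674), np.float64(19.508499306277024)]]
```

View pics/top22.png

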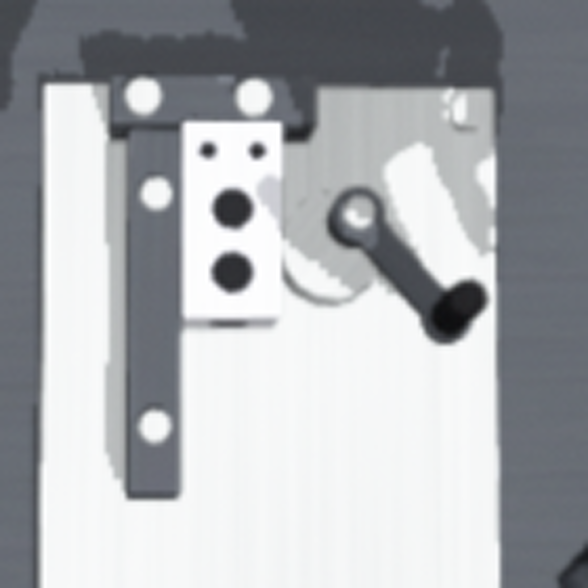

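View pics/w20z.png

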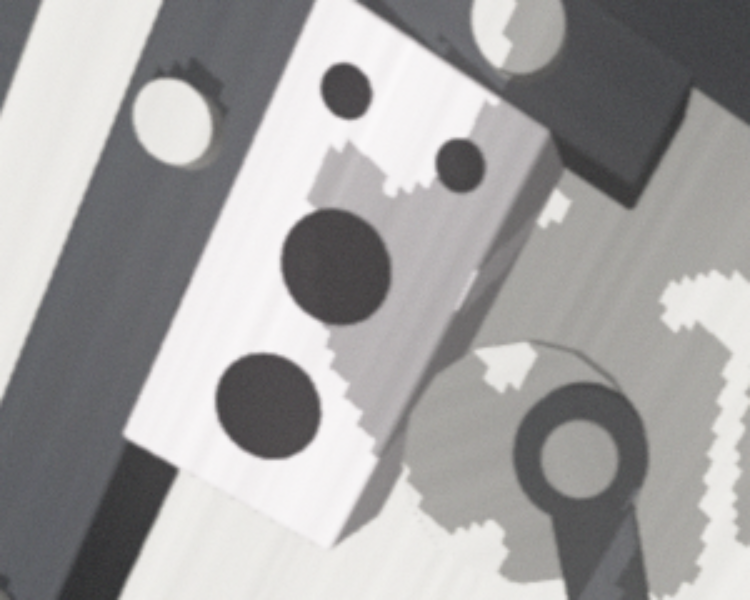

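The top view shows the block square, flush with the end stop and against the fence, with the cam lobe on it. The robot is clear, so I'm handing the job in.

```bash
python3 - <<'E'
from bench import r
s=r.observe();print(s["time"],s["contact_force"]);print(r.close_job())
E
```

```text
22.25 [-0.26091859 -0.1340656   0.37017058]
the job is handed in; nothing more can be done
None
```

The valve block is home against the end stop and clamped against the fence by the cam. I handed the job in at 22.3 s with the robot clear of everything; no verdict was reported.

- **Pushing:** The force jumped to about 8 N at the position calculated for the stop, while the cam was still loose.
- **Clamping:** I swung the cam to roughly 2.3 rad. The push at the post rose from about 2.7 N of drag to 8.8 N, and I stopped there. The added 6 N should mean about 9–18 N of clamping, but this is inferred: I could not measure the force between cam and block.
- **Last checks:** The final top and wrist pictures show the block square, with no visible gap at the stop or the fence, and the lobe bearing on it. The final wrist force was about zero. I made no end-position measurements of the jar, spanner or bushing; the arm kept clear of them and they looked undisturbed where they showed in the pictures.

Two things disagreed:
- **Fingertip position:** The fingertips stood about 17 mm behind the reported TCP instead of 19 mm ahead of it. My first push therefore passed over the block without moving it. I corrected for this from the images.
- **Block position along the bed:** The networks put the block's centre at x = 41–43.5 mm against 45 mm expected. They read about 2 mm low on the block earlier too. I relied on the force jump at the stop and the flush edges in the pictures instead.

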